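# Lock the document press through its L-shaped gate

### The arm

A 6-joint arm with a two-finger parallel gripper is mounted at the origin on the work surface. World frame = base frame: x ahead of the robot, y to its left, z up, the work surface at z = 0. Lengths are in m, angles in rad, forces in N, time in s.
With the tool pointing down it reaches from about 0.275 to 0.75 m from the base axis. Payload 10.2 kg.
Tool frame: the origin (TCP) lies on the centre line of the jaws, within the pads' length; the fingertips stand 19 mm ahead of it and the grasp point (between the pads) is the TCP (arm.tip_reach is the distance from the TCP to the fingertips, in m); z points along the fingers, y is the direction in which the jaws open and shut (so a half turn about z gives the same grasp; the last joint's range is limited). The gripper opens to 85 mm and grips with 20 to 120 N. Pads are 22 mm wide; open, the fingers measure 114 mm over their backs; the gripper's body (76 mm by 85 mm) begins 54 mm behind the grasp point. The pads swing forward as they close: fully open they stand 13 mm farther back than shut.
Start: joints at [1.117, 0.313, 1.498, -0, 1.331, -0.223], TCP at [0.12, 0.511, 0.25] pointing down, gripper open.
Joint ranges: [-2.94, 2.94], [-0.97, 2.17], [0.19, 2.56], [-1.23, 4.37], [0.02, 3.11], [-2.88, 2.88]. Speed limits (rad/s): [2.39, 2.39, 3.01, 3.14, 3.14, 3.14].

### API

Orientations are given as a unit quaternion [x, y, z, w].
In Python, from bench import telemetry, vision, workorder, arm gives the robot as it stands. The module is installed in compiled form; this text tells all that it offers.
- The arm moves only by the tool step_arm, never from a script. Its argument "plan" is one flat list of numbers, 7 for each row, row after row: the shift along the tool's x, y, z in mm, then the turn, a rotation vector about the tool's x, y, z in degrees, then the opening, from -1 (shut) to 1 (fully open). In form: [x, y, z, rx, ry, rz, hand, x, y, z, rx, ry, rz, hand, ...]. A call has 1 to 10 rows; each row shifts and turns the commanded pose from where the row before left it, along the tool's axes as they then stand; what a row does not reach is not made up. A row lasts 1/8 s, in which the tool goes at most 62.5 mm and 10.7 degrees, less where a joint would pass 70% of its speed; a pose out of reach is approached as far as the arm can. A call is refused whole if a number of a shift passes 62.5 or a number of a turn 10.7, either way. A call with a gripper value outside its range is refused whole. The fingers move at their own pace and stop on an object; "squeeze" is the grip in N (left out, the last holds). Time passes only in rows, so rows that do not move let the fingers close. It gives the time, the measured TCP pose, the force and the opening at its end, in the units of the state.
- telemetry.read_state(): the state, without advancing time (a new reading comes with each control period).
- vision.snapshot(name): name is "scene" or "top" or "wrist"; returns a dict with "pixels" (420x560x3 uint8, red, green, blue), "fx", "fy", "cx", "cy" (pixels), "origin" and "orientation" of the camera in the world. Camera axes: x right, y down, z forward; pixel columns grow to the right and rows downward; lengths in m; the calibration is good to about 2 mm. A picture is of the moment at which its call begins. There is no depth.
- workorder.sign_off(): hands the job in, once; it reports no verdict.
The state is a dict: "time": time; "joint_positions": joint angles; "dq": joint speeds; "tau": joint torques, N m; "tcp_pos": TCP position; "orientation": TCP orientation; "contact_force": force on the tool from outside, world axes, zero at the start; "wrist_torque": the same for the moment, N m; "gripper_width": finger opening in m.
Only numpy, scipy, OpenCV 4.12 (cv2) and the standard library are available. Lean on these libraries where they do the work, as an engineer would, in place of code of your own. Each camera call takes 0.05 s, during which the arm holds its last target.

### The job

Lock the document press: with the closed fingertips push the red knob along the long leg of its L-shaped slot to the corner, then push it round into the short leg all the way to the end, so that its brass disc overlaps the edge of the glazed frame. Only push the knob, do not lift it, leave it resting there, and leave everything else on the table and on the glass where it is.

Things in the scene. Friction and masses are not known exactly. Their poses are not given: they have to be found in the camera images.
- press: Low wooden document press, fixed to the table, 340 (its x) x 360 (its y) x 45 mm high; origin at the centre of its underside, z up. The strip x -170 to -65 mm, nearest the robot, is an aluminium gate plate (top at z 45 mm) with a dark L-shaped slot 16 mm wide. The rest, x -63 to 170 mm, is a glazed wooden frame over a paper sheet (frame top z 43, glass top z 40 mm).
- slot_start (a point): Where the pin's axis stands at the open end of the slot's long leg, at the gate plate's top face; x -125, y +50, z 45 mm in the press's frame. The long leg runs from here 80 mm along the press's -y to slot_corner.
- slot_corner (a point): Where the pin's axis stands in the corner of the slot, at the plate's top face; x -125, y -30, z 45 mm in the press's frame. The short leg runs from here 45 mm along the press's +x, towards the glass, to slot_end.
- slot_end (a point): Where the pin's axis stands at the locked end of the short leg, at the plate's top face; x -80, y -30, z 45 mm in the press's frame. At each end of a leg the pin can go about 1.5 mm further before it meets the slot's wall.
- latch: The follower: brass disc 52 mm diameter, 6 mm thick, flat on the gate plate, an upright red knob 26 mm diameter, 32 mm high at its centre, a 13 mm pin down through the slot, and a flange below (5 mm play upwards). Origin on the axis at the disc's underside. Spins freely; moves by friction only (a push of 0.5 to 3 N) and stays where left. Starts in the long leg, 40 mm or more from the corner.
- weight: A brass weight on the glass, 48 mm diameter, 46 mm high with a narrow top; a loose bystander to leave alone. Origin at the centre of its underside.
- eraser: A blue eraser on the glass, 42 x 22 x 13 mm; a loose bystander to leave alone. Origin at the centre of its underside.
- jar: A clear jar with a red lid, 68 mm diameter, 85 mm high; a loose bystander to leave alone. Origin at the centre of its underside.
- beaker: An open clear beaker, 70 mm diameter, 85 mm high; a loose bystander to leave alone. Origin at the centre of its underside.
- bar_weight: A grey bar weight, 50 x 120 x 35 mm, its length along its y; a loose bystander to leave alone. Origin at the centre of its underside.
- glass_plate: A loose pale green glass plate, 110 x 140 x 6 mm; a loose bystander to leave alone. Origin at the centre of its underside.
- brush: A conservator's brush 170 mm long lying along its x; a loose bystander to leave alone. Origin at the centre of its underside.
- folder: A white bone folder, 140 x 22 x 5 mm, along its x; a loose bystander to leave alone. Origin at the centre of its underside.

How it is judged:
By the outcome, as a careful person would: the job done as asked, in the order asked, and still so for the second after the job is handed in, with the robot touching nothing.
It also fails if it takes over 45 s, if anything falls off the work surface, if the arm or the gripper's body presses on something with over 40 N, if the wrist force passes 120 N, or if a joint passes its speed limit or range.

## Working session

There is one attempt and no reset: what is moved stays moved. The work goes in short steps, Python scripts to look and compute and a tool call to move; the robot and the scene stay as the last step left them, time stands still between calls to the robot, and variables do not carry over. Pictures are saved under pics/ and viewed, and the job is handed in when it is done.

Besides the shell and the picture viewer there is one more tool, called after "Emit:" as name(argument=value, ...) on one line, values as JSON. step_arm: Moves the arm, as the interface text tells. Its arguments: {"type":"object","properties":{"plan":{"type":"array","items":{"type":"number"}},"squeeze":{"type":"number"}},"required":["plan"]}

```bash
mkdir -p pics; cat > h.py <<'E'
import numpy as np,cv2,pickle
from scipy.spatial.transform import Rotation as R
def snap(n,tag):
    from bench import vision
    s=vision.snapshot(n); cv2.imwrite(f'pics/{tag}.png',s['pixels'][:,:,::-1]); pickle.dump(s,open(f'pics/{tag}.pkl','wb')); return s
def load(tag): return pickle.load(open(f'pics/{tag}.pkl','rb'))
def ray(s,u,v):
    d=np.array([(u-s['cx'])/s['fx'],(v-s['cy'])/s['fy'],1]); return np.array(s['origin']),R.from_quat(s['orientation']).apply(d)
def onz(s,u,v,z):
    o,d=ray(s,u,v); return o+d*(z-o[2])/d[2]
def proj(s,p):
    c=R.from_quat(s['orientation']).inv().apply(np.array(p)-s['origin']); return c[0]/c[2]*s['fx']+s['cx'],c[1]/c[2]*s['fy']+s['cy']
E
python3 - <<'E'
from h import *
from bench import telemetry,arm
for n in('top','scene','wrist'):
    s=snap(n,n+'0'); print(n,s['origin'],s['orientation'],s['fx'],s['cx'],s['cy'])
print(telemetry.read_state(),arm.tip_reach)
E
```

```text
top [ 3.67998034e-01 -4.50284593e-04  1.64668569e+00] [-0.70360721  0.70840957 -0.04557267  0.03187323] 488.62565119584133 282.17534841016106 211.77086985628029
scene [ 1.02189658 -0.70171812  0.86037275] [ 0.86980666  0.29040508 -0.11723777 -0.38125657] 447.1676145327052 279.0895091600847 202.4498650440113
wrist [0.04080722 0.53097578 0.37368347] [0.77346454 0.61273694 0.100247   0.12750132] 305.32856408821124 272.04072002223893 211.92763472308033
{'time': 0.15, 'joint_positions': array([ 1.11662218e+00,  3.13342597e-01,  1.49824290e+00, -1.87767073e-05,
        1.33101106e+00, -2.23399239e-01]), 'dq': array([ 0.00059743, -0.00219099, -0.00099787, -0.00152355,  0.00014941,
        0.00234341]), 'tau': array([ 1.61139033e-03, -4.12369573e+01, -2.59796262e+01, -1.26334107e-04,
        3.23680419e-03, -6.64927961e-05]), 'tcp_pos': array([0.12002279, 0.51092003, 0.24986313]), 'orientation': array([ 1.15129342e-01,  9.93350383e-01, -4.76450060e-04, -1.58219645e-04]), 'contact_force': array([ 0.4034149 , -0.1380452 ,  0.24698889]), 'wrist_torque': array([-0.00731352, -0.0162337 ,  0.03240302]), 'gripper_width': 0.08547379956535885} 0.019
```

View pics/top0.png

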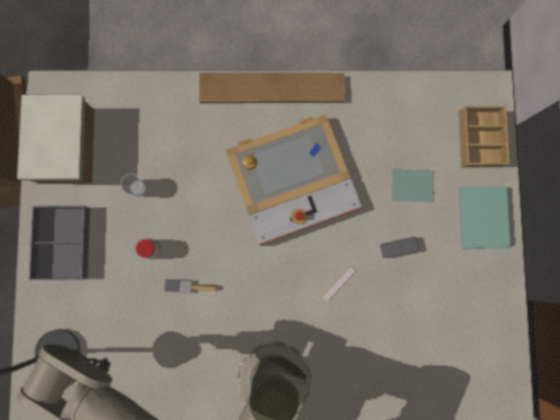

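View pics/scene0.png

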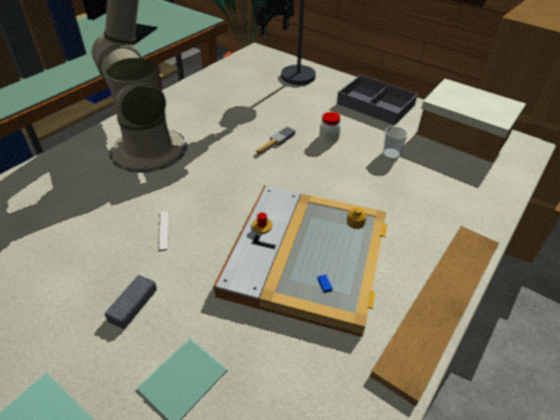

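The top view shows the press tilted, with its plate corners near (250,215), (353,182), (361,210) and (262,242), and the knob near (299,216). In the scene view the knob is near (262,219). I'll zoom in and measure.

```bash
python3 - <<'E'
from h import *
a=cv2.imread('pics/top0.png')[170:250,235:375]; cv2.imwrite('pics/topz.png',cv2.resize(a,None,fx=5.7,fy=5.7,interpolation=cv2.INTER_CUBIC))
b=cv2.imread('pics/scene0.png')[180:310,210:340]; cv2.imwrite('pics/scz.png',cv2.resize(b,None,fx=4.6,fy=4.6,interpolation=cv2.INTER_CUBIC))
for t in('top0','scene0'):
    im=cv2.imread(f'pics/{t}.png'); h=cv2.cvtColor(im,cv2.COLOR_BGR2HSV)
    m=(((h[...,0]<6)|(h[...,0]>172))&(h[...,1]>150)&(h[...,2]>80)).astype(np.uint8)
    n,l,st,c=cv2.connectedComponentsWithStats(m)
    for i in range(1,n):
        if st[i,4]>8: print(t,st[i],c[i],onz(load(t),*c[i],.083))
E
```

```text
top0 [296 213   7   6  34] [298.85294118 215.38235294] [ 0.52794916 -0.0850832   0.083     ]
top0 [137 240  17  17 219] [144.9086758  248.10045662] [0.42635099 0.40561375 0.083     ]
scene0 [323 112  17  10 146] [331.02739726 116.69863014] [0.42861518 0.40468261 0.083     ]
scene0 [258 213   8   7  51] [261.54901961 216.05882353] [ 0.53184676 -0.08911047  0.083     ]
```

View pics/topz.png

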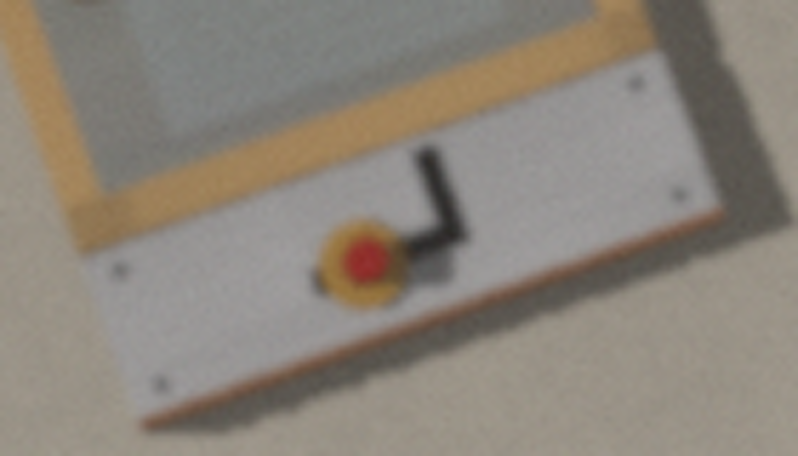

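View pics/scz.png

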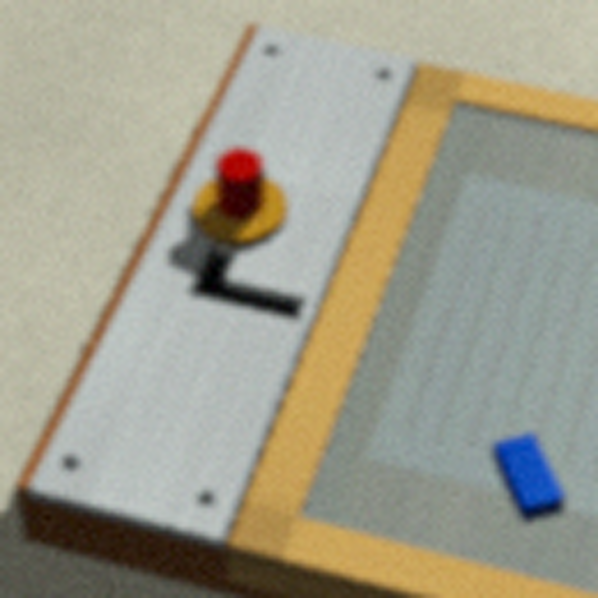

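```bash
cat > pose.py <<'E'
from h import *
T=load('top0');S=load('scene0')
mdl=np.array([(-65,180),(-65,-180),(-170,-180),(-170,180),(-72+0,-30),(-133,-38)])/1e3
tp=[(87,252),(658,52),(722,207),(143,418),(427,148),(464,239)]
sp=[(413,66),(230,540),(24,488),(253,27),(300,308),(194,290)]
def fit(m,p):
    mc,pc=m.mean(0),p.mean(0);A=m-mc;B=p-pc
    th=np.arctan2((A[:,0]*B[:,1]-A[:,1]*B[:,0]).sum(),(A*B).sum())
    c,s=np.cos(th),np.sin(th);Rm=np.array([[c,-s],[s,c]]);t=pc-Rm@mc
    return th,t,p-(m@Rm.T+t),Rm
P={}
for n,s,pp,o,k in(('top',T,tp,(235,170),5.7),('scene',S,sp,(210,180),4.6)):
    P[n]=np.array([onz(s,o[0]+(x+.5)/k-.5,o[1]+(y+.5)/k-.5,.045)[:2] for x,y in pp])
P['both']=(P['top']+P['scene'])/2
for n in P:
    th,t,r,Rm=fit(mdl,P[n]); print(n,np.degrees(th),t,'\n',(r*1e3).round(1).tolist())
    for q in((-125,50),(-125,-30),(-80,-30)): print(q,(Rm@(np.array(q)/1e3)+t).round(4))
    for k in((.5279,-.0851),(.5318,-.0891),(.5299,-.0871)): print('knob in press',(Rm.T@(np.array(k)-t)*1e3).round(1))
E
python3 pose.py
```

```text
top 19.33002856157635 [ 0.6587214 -0.0694464] 
 [[0.2, -4.6], [-3.3, 1.6], [4.3, 1.2], [3.3, -1.9], [-3.0, -1.6], [-1.5, 5.4]]
(-125, 50) [ 0.5242 -0.0636]
(-125, -30) [ 0.5507 -0.1391]
(-80, -30) [ 0.5932 -0.1242]
knob in press [-128.6   28.5]
knob in press [-126.3   23.5]
knob in press [-127.4   26. ]
scene 19.947572856051234 [ 0.65873694 -0.06920721] 
 [[0.7, -6.6], [0.1, 1.9], [0.9, 1.2], [2.4, -0.8], [-3.3, -0.1], [-0.9, 4.3]]
(-125, 50) [ 0.5242 -0.0649]
(-125, -30) [ 0.5515 -0.1401]
(-80, -30) [ 0.5938 -0.1247]
knob in press [-128.4   29.7]
knob in press [-126.1   24.6]
knob in press [-127.2   27.1]
both 19.638985201808598 [ 0.6587305  -0.06932577] 
 [[0.5, -5.6], [-1.6, 1.8], [2.6, 1.2], [2.9, -1.4], [-3.1, -0.8], [-1.2, 4.9]]
(-125, 50) [ 0.5242 -0.0642]
(-125, -30) [ 0.5511 -0.1396]
(-80, -30) [ 0.5935 -0.1245]
knob in press [-128.5   29.1]
knob in press [-126.2   24. ]
knob in press [-127.3   26.6]
```

Emit:
step_arm(plan=[0,0,0,0,0,-8.2,-1,0,0,0,0,0,-8.2,-1,0,0,0,0,0,-8.2,-1,0,0,0,0,0,-8.2,-1,-15,-45,0,0,0,0,-1,-15,-45,0,0,0,0,-1,-15,-45,0,0,0,0,-1,-15,-45,0,0,0,0,-1,-15,-45,0,0,0,0,-1,0,0,0,0,0,0,-1], squeeze=40)

```text
time: 1.4
tcp_pos: [0.2675, 0.3225, 0.2503]
orientation: [-0.168, 0.986, -0.0, 0.0]
contact_force: [0.3, 0.5, 0.8]
gripper_width: -0.0001
```

Emit:
step_arm(plan=[-12,-47,0,0,0,0,-1,-12,-47,0,0,0,0,-1,-12,-47,0,0,0,0,-1,-12,-47,0,0,0,0,-1,-12,-47,0,0,0,0,-1,-12,-47,0,0,0,0,-1,-13,-47,0,0,0,0,-1,-13,-47,0,0,0,0,-1,-13,-47,0,0,0,0,-1,0,0,0,0,0,0,-1])

```text
time: 2.65
tcp_pos: [0.5136, -0.0384, 0.2494]
orientation: [-0.169, 0.986, 0.0, -0.0]
contact_force: [-0.6, 0.8, -0.8]
gripper_width: -0.0001
```

```bash
python3 - <<'E'
from h import *
from bench import telemetry
for n in('wrist','top'): snap(n,n+'1')
s=load('wrist1');print(s['origin'],s['orientation']);r=telemetry.read_state();print(r['tcp_pos'],r['orientation'],r['joint_positions'])
E
```

```text
[ 0.43692634 -0.06495169  0.37335863] [0.57003393 0.80549952 0.13247518 0.09317816]
[ 0.51233189 -0.0362742   0.24984784] [-1.70172258e-01  9.85414140e-01  4.24091889e-04 -4.43067839e-04] [-2.99267173e-01  2.88684440e-01  1.53147189e+00  3.65783718e-04
  1.32261062e+00 -2.21216257e+00]
```

View pics/wrist1.png

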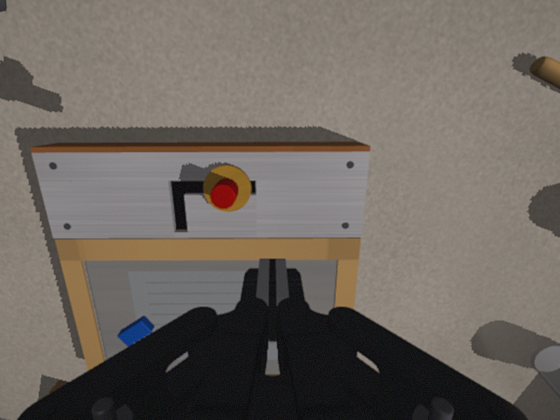

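The wrist view shows the plate corners at about (33,151), (370,149), (361,238) and (54,239). The knob is near (222,193), the slot corner near (176,184), and the slot end near (181,230). I'll refine the pose with it.

```bash
python3 - <<'E'
from h import *
import io,contextlib
with contextlib.redirect_stdout(io.StringIO()): from pose import fit
s=load('wrist1');im=cv2.imread('pics/wrist1.png')
cv2.imwrite('pics/w1z.png',cv2.resize(im[135:265,20:390],None,fx=2.15,fy=2.15,interpolation=cv2.INTER_CUBIC))
h=cv2.cvtColor(im,cv2.COLOR_BGR2HSV)
m=(((h[...,0]<6)|(h[...,0]>174))&(h[...,1]>200)&(h[...,2]>150)).astype(np.uint8); m[:,300:]=0
n,l,st,c=cv2.connectedComponentsWithStats(m); i=1+np.argmax(st[1:,4]); print('red',st[i],c[i])
# dark slot
d=((h[...,2]<50)).astype(np.uint8); d[:160]=0; d[236:]=0; d[:,:165]=0; d[:,265:]=0
ys,xs=np.nonzero(d); print('slot ext',xs.min(),xs.max(),ys.min(),ys.max())
g=cv2.cvtColor(im,cv2.COLOR_BGR2GRAY)
# holes (screws)
scr=[]
for (x,y) in((53,166),(67,226),(345,225),(350,165)):
    w=255-g[y-7:y+8,x-7:x+8].astype(float); w=np.clip(w-np.median(w)-30,0,None)
    yy,xx=np.mgrid[y-7:y+8,x-7:x+8]; scr.append((float((w*xx).sum()/w.sum()),float((w*yy).sum()/w.sum())))
sc=np.array([onz(s,*p,.045)[:2] for p in scr]); print(scr,sc)
pts=[(33.5,151.5),(54,239),(361,238),(370,150)]
mdl=np.array([(-170,-180),(-65,-180),(-65,180),(-170,180)])/1e3
P=np.array([onz(s,*p,.045)[:2] for p in pts])
th,t,r,Rm=fit(mdl,P);print(np.degrees(th),t,(r*1e3).round(1).tolist())
print('screws in press',((sc-t)@Rm*1e3).round(1).tolist())
top=onz(s,*c[i],.083)[:2]; print('knob(top plane)',top,Rm.T@(top-t)*1e3)
for n,p in(('slot BL corner outer',(172,181)),('end',(181,231))): print(n,Rm.T@(onz(s,*p,.045)[:2]-t)*1e3)
E
```

```text
Traceback (most recent call last):
ValueError: attempt to get argmax of an empty sequence
```

View pics/w1z.png

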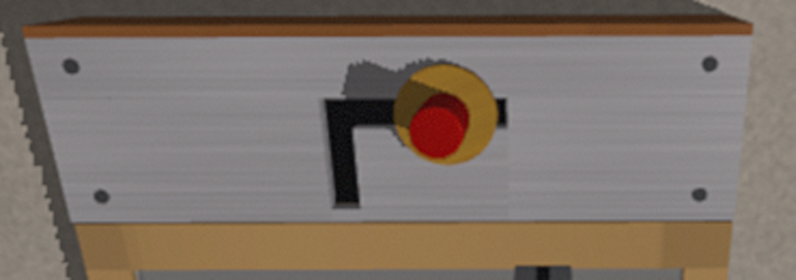

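```bash
python3 - <<'E'
from h import *
import io,contextlib
with contextlib.redirect_stdout(io.StringIO()): from pose import fit
s=load('wrist1')
f=lambda x,y:(20+(x+.5)/2.15-.5,135+(y+.5)/2.15-.5)
pts=[(24,37),(76,222),(731,220),(752,35),(326,99),(346,209),(507,113)]
mdl=np.array([(-170,-180),(-65,-180),(-65,180),(-170,180),(-133,-38),(-72,-30),(-125,58)])/1e3
P=np.array([onz(s,*f(*p),.045)[:2] for p in pts])
th,t,r,Rm=fit(mdl,P);print(np.degrees(th),t,(r*1e3).round(1).tolist())
top=onz(s,*f(436,132),.083)[:2]; print('knob',top,Rm.T@(top-t)*1e3)
d=onz(s,*f(446,114),.051)[:2]; print('disc',d,Rm.T@(d-t)*1e3)
for n,q in(('pre',(-125,75)),('st',(-125,50)),('co',(-125,-30)),('end',(-80,-30))): print(n,Rm@(np.array(q)/1e3)+t)
from bench import telemetry
st=telemetry.read_state();print('tcp in press',Rm.T@(st['tcp_pos'][:2]-t)*1e3, st['tcp_pos'])
np.save('pose.npy',[np.radians(0)+th,*t])
E
```

```text
19.591677757006117 [ 0.65883779 -0.06605569] [[4.0, 0.5], [-2.2, 1.4], [-0.8, -2.7], [4.0, 0.7], [-2.3, 2.5], [-1.4, -1.2], [-1.4, -1.2]]
knob [ 0.5299349  -0.08363654] [-127.33532335   26.66001573]
disc [ 0.52945885 -0.08361169] [-127.77548132   26.84304937]
pre [ 0.51592592 -0.03731207]
st [ 0.52430878 -0.06086473]
co [ 0.55113396 -0.13623322]
end [ 0.59352874 -0.12114406]
tcp in press [-128.03794233   77.18291108] [ 0.51233189 -0.0362742   0.24984784]
```

Emit:
step_arm(plan=[0,0,40,0,0,0,-1,0,0,40,0,0,0,-1,0,0,40,0,0,0,-1,0,0,35,0,0,0,-1,0,0,17,0,0,0,-1,0,0,0,0,0,0,-1])

```text
time: 3.5
tcp_pos: [0.5116, -0.0356, 0.0778]
orientation: [-0.171, 0.985, 0.001, -0.001]
contact_force: [-0.3, -0.3, 0.4]
gripper_width: -0.0
```

```bash
python3 - <<'E'
from h import *
from bench import telemetry
for n in('wrist','scene'): snap(n,n+'2')
th,x,y=np.load('pose.npy');r=telemetry.read_state();print(r['tcp_pos'],R.from_euler('z',-th).apply(r['tcp_pos']-[x,y,0])*1e3,r['contact_force'])
a=cv2.imread('pics/scene2.png')[150:310,180:380]; cv2.imwrite('pics/sc2z.png',cv2.resize(a,None,fx=3.5,fy=3.5))
E
```

```text
[ 0.51270529 -0.03636737  0.07922535] [-127.71739263   76.96993443   79.22535258] [ 0.88302576 -1.05414667  0.36110021]
```

View pics/wrist2.png

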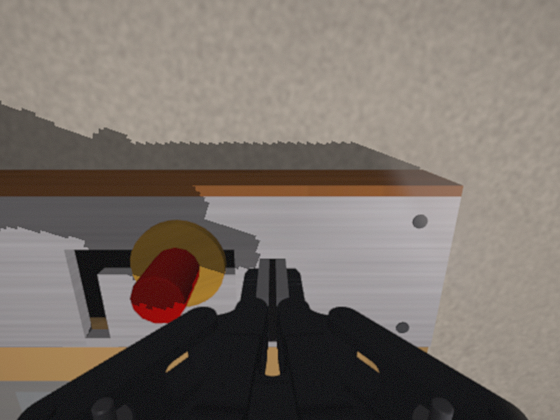

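View pics/sc2z.png

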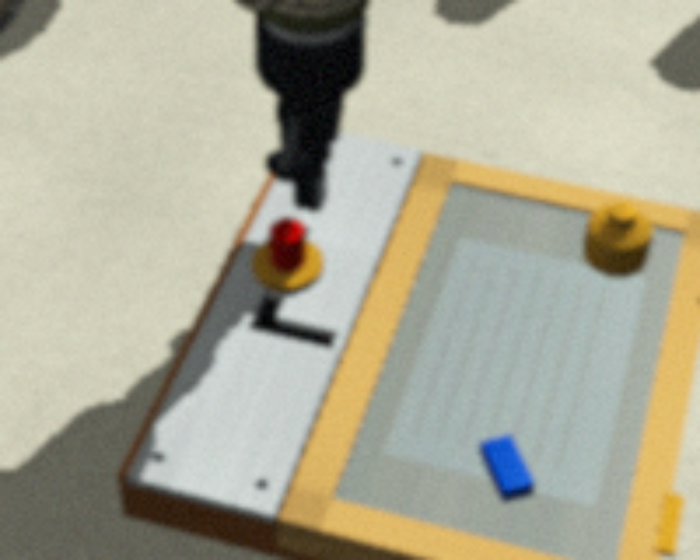

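Emit:
step_arm(plan=[0,-8,0,0,0,0,-1,0,-8,0,0,0,0,-1,0,-8,0,0,0,0,-1,0,-8,0,0,0,0,-1,0,-8,0,0,0,0,-1,0,-8,0,0,0,0,-1,0,-8,0,0,0,0,-1,0,0,0,0,0,0,-1])

```text
time: 4.6
tcp_pos: [0.5315, -0.0906, 0.0782]
orientation: [-0.17, 0.985, -0.0, 0.0]
contact_force: [-1.3, 0.1, -0.1]
gripper_width: -0.0
```

```bash
cat > look.py <<'E'
import sys
from h import *
from bench import telemetry
k=sys.argv[1]
for n in('wrist','scene'): snap(n,n+k)
th,x,y=np.load('pose.npy');r=telemetry.read_state();print(r['time'],r['tcp_pos'],(R.from_euler('z',-th).apply(r['tcp_pos']-[x,y,0])*1e3).round(1),R.from_euler('z',-th).apply(r['contact_force']).round(1))
a=cv2.imread(f'pics/scene{k}.png')[150:310,180:380]; a=cv2.resize(a,None,fx=2.6,fy=2.6); b=cv2.imread(f'pics/wrist{k}.png')
b=cv2.resize(b[130:,:420],None,fx=.95,fy=.95); h=max(a.shape[0],b.shape[0]); o=np.zeros((h,a.shape[1]+b.shape[1],3),np.uint8); o[:a.shape[0],:a.shape[1]]=a;o[:b.shape[0],a.shape[1]:]=b
cv2.imwrite(f'pics/both{k}.png',o[:, :]if o.shape[1]<=800 else cv2.resize(o,None,fx=800/o.shape[1],fy=800/o.shape[1]))
im=cv2.imread(f'pics/scene{k}.png');h=cv2.cvtColor(im,cv2.COLOR_BGR2HSV)
m=(((h[...,0]<6)|(h[...,0]>172))&(h[...,1]>150)&(h[...,2]>80)).astype(np.uint8);m[:150]=0
n,l,st,c=cv2.connectedComponentsWithStats(m)
if n>1:
    i=1+np.argmax(st[1:,4]);p=onz(load('scene'+k),*c[i],.083);print('knob scene',st[i],(R.from_euler('z',-th).apply(p-[x,y,0])*1e3).round(1))
E
python3 look.py 3
```

```text
4.7 [ 0.53118868 -0.09001385  0.07814615] [-128.3   20.2   78.1] [0.2 0.  0.5]
knob scene [254 222   9   8  57] [-125.6  -11.2   83. ]
```

View pics/both3.png

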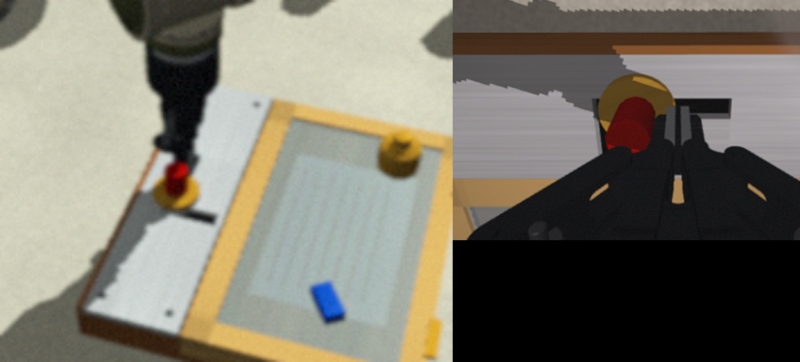

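The knob is moving with the fingers, at about y -9 in the press frame. I'll continue towards the corner.

Emit:
step_arm(plan=[0,-6,0,0,0,0,-1,0,-6,0,0,0,0,-1,0,-6,0,0,0,0,-1,0,-3,0,0,0,0,-1,0,0,0,0,0,0,-1])

```text
time: 5.32
tcp_pos: [0.5384, -0.11, 0.0783]
orientation: [-0.17, 0.985, -0.0, 0.0]
contact_force: [-0.7, -0.1, 0.9]
gripper_width: 0.0001
```

```bash
python3 look.py 4
```

```text
5.425 [ 0.53833331 -0.10974927  0.07835281] [-128.2   -0.8   78.4] [0.6 0.7 0.3]
knob scene [251 227  10   9  60] [-125.8  -31.5   83. ]
```

View pics/both4.png

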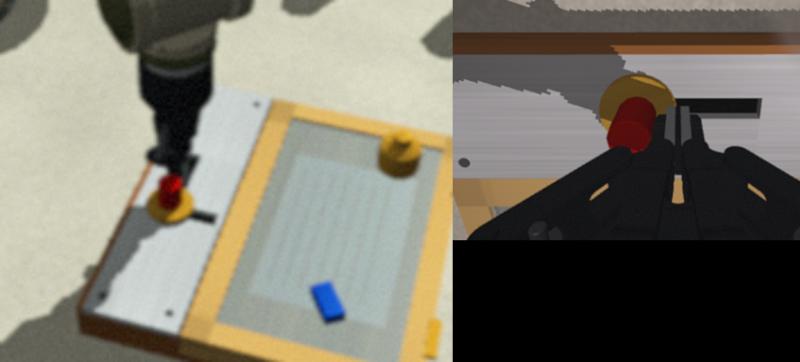

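Emit:
step_arm(plan=[0,-1,0,0,0,0,-1,0,0,0,0,0,0,-1])

```text
time: 5.68
tcp_pos: [0.5386, -0.1106, 0.0783]
orientation: [-0.17, 0.985, 0.0, -0.0]
contact_force: [-0.2, 0.1, -0.1]
gripper_width: 0.0001
```

Emit:
step_arm(plan=[0,-1,0,0,0,0,-1,0,0,0,0,0,0,-1])

```text
time: 5.92
tcp_pos: [0.539, -0.1115, 0.0783]
orientation: [-0.17, 0.985, 0.0, 0.0]
contact_force: [-0.9, 2.1, 0.8]
gripper_width: 0.0002
```

Emit:
step_arm(plan=[0,-1,0,0,0,0,-1,0,0,0,0,0,0,-1])

```text
time: 6.18
tcp_pos: [0.5393, -0.1126, 0.0783]
orientation: [-0.17, 0.985, -0.0, 0.0]
contact_force: [-0.5, 1.1, 0.5]
gripper_width: 0.0001
```

```bash
python3 look.py 5
```

```text
6.275 [ 0.53932047 -0.11257165  0.07830815] [-128.2   -3.7   78.3] [0.9 0.9 0.3]
knob scene [250 228  11   8  60] [-125.3  -33.8   83. ]
```

Emit:
step_arm(plan=[0,-1,0,0,0,0,-1,0,0,0,0,0,0,-1])

```text
time: 6.52
tcp_pos: [0.5397, -0.1135, 0.0783]
orientation: [-0.17, 0.985, -0.0, 0.0]
contact_force: [-1.1, 1.8, 0.8]
gripper_width: 0.0003
```

Emit:
step_arm(plan=[0,-1,0,0,0,0,-1,0,0,0,0,0,0,-1])

```text
time: 6.78
tcp_pos: [0.54, -0.1145, 0.0783]
orientation: [-0.17, 0.985, -0.0, 0.0]
contact_force: [-0.9, 1.6, 1.8]
gripper_width: 0.0003
```

```bash
python3 look.py 6
```

```text
6.875 [ 0.53997533 -0.11445759  0.07827001] [-128.2   -5.7   78.3] [-0.2  1.   1.2]
knob scene [250 229  10   7  60] [-125.8  -35.5   83. ]
```

View pics/both6.png

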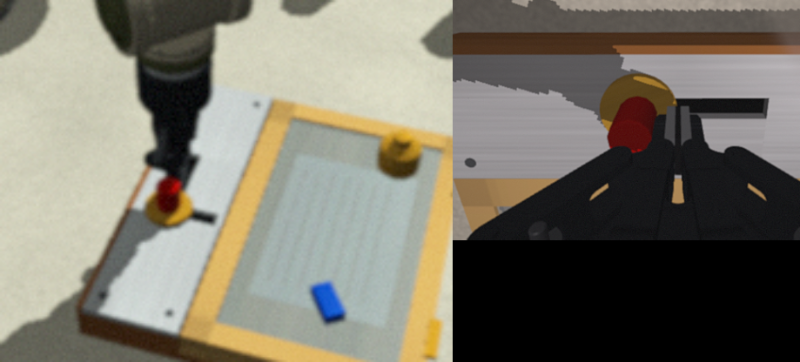

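Emit:
step_arm(plan=[0,-1,0,0,0,0,-1,0,0,0,0,0,0,-1])

```text
time: 7.12
tcp_pos: [0.5402, -0.1152, 0.0783]
orientation: [-0.17, 0.985, 0.0, -0.0]
contact_force: [-1.4, 3.2, 2.5]
gripper_width: 0.0
```

Emit:
step_arm(plan=[0,-1,0,0,0,0,-1,0,0,0,0,0,0,-1])

```text
time: 7.38
tcp_pos: [0.5404, -0.1156, 0.0784]
orientation: [-0.17, 0.985, 0.001, -0.0]
contact_force: [-2.0, 7.1, 5.1]
gripper_width: -0.0001
```

```bash
python3 look.py 7
```

```text
7.475 [ 0.54038868 -0.1155765   0.07841181] [-128.2   -6.9   78.4] [0.1 7.4 5. ]
knob scene [250 229  10   8  59] [-125.8  -36.4   83. ]
```

The pin has met the wall at the corner: the force rose to 7 N as the motion stopped. Next I back off, go round to the robot side and push along press +x.

Emit:
step_arm(plan=[0,8,0,0,0,0,-1,0,10,0,0,0,0,-1,15,0,0,0,0,0,-1,27,0,0,0,0,0,-1,0,-15,0,0,0,0,-1,0,-15,0,0,0,0,-1,0,-14,0,0,0,0,-1,0,0,0,0,0,0,-1])

```text
time: 8.48
tcp_pos: [0.5103, -0.1558, 0.0781]
orientation: [-0.17, 0.986, -0.0, 0.0]
contact_force: [0.1, 0.9, 0.0]
gripper_width: 0.0001
```

```bash
python3 look.py 8
```

```text
8.575 [ 0.50975906 -0.15472667  0.07806066] [-170.2  -33.5   78.1] [1.  0.8 0.7]
knob scene [250 229  10   8  65] [-126.6  -37.2   83. ]
```

View pics/both8.png

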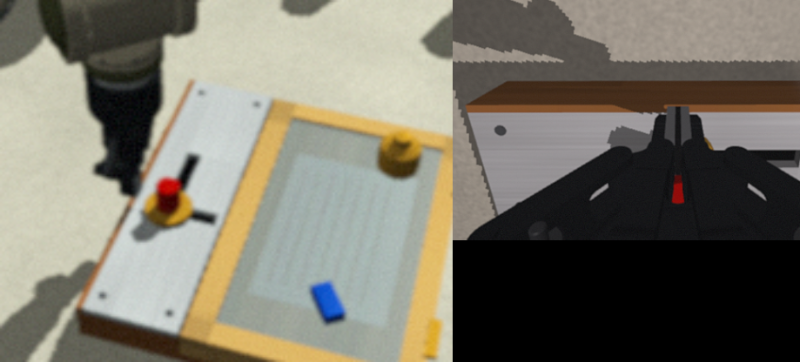

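Emit:
step_arm(plan=[-8,0,0,0,0,0,-1,-8,0,0,0,0,0,-1,-6,0,0,0,0,0,-1,-6,0,0,0,0,0,-1,-6,0,0,0,0,0,-1,-6,0,0,0,0,0,-1,0,0,0,0,0,0,-1])

```text
time: 9.45
tcp_pos: [0.548, -0.1413, 0.0782]
orientation: [-0.17, 0.985, -0.0, 0.0]
contact_force: [0.1, 0.2, 0.2]
gripper_width: -0.0001
```

```bash
python3 look.py 9
```

```text
9.55 [ 0.54755246 -0.14145482  0.07824875] [-130.1  -33.7   78.2] [-0.4  0.4  0. ]
knob scene [258 230  10   9  75] [-106.4  -37.2   83. ]
```

View pics/both9.png

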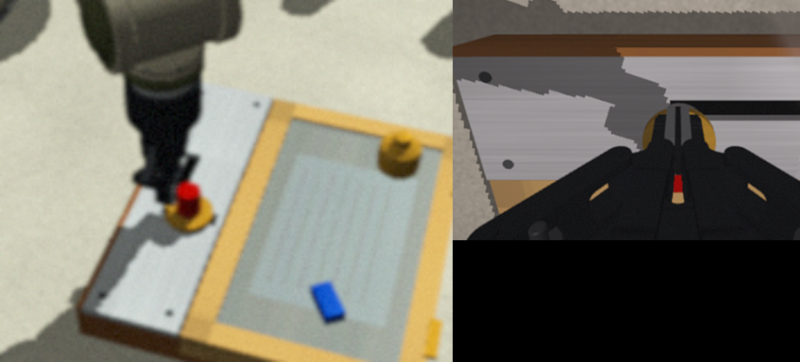

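Emit:
step_arm(plan=[-6,0,0,0,0,0,-1,-6,0,0,0,0,0,-1,-6,0,0,0,0,0,-1,-4,0,0,0,0,0,-1,-2,0,0,0,0,0,-1,0,0,0,0,0,0,-1])

```text
time: 10.3
tcp_pos: [0.5692, -0.1339, 0.0791]
orientation: [-0.17, 0.985, -0.0, -0.002]
contact_force: [-11.8, -2.8, 10.6]
gripper_width: -0.0001
```

Emit:
step_arm(plan=[-1,0,0,0,0,0,-1,0,0,0,0,0,0,-1])

```text
time: 10.55
tcp_pos: [0.5697, -0.1338, 0.0794]
orientation: [-0.17, 0.985, -0.0, -0.002]
contact_force: [-14.9, -2.9, 13.4]
gripper_width: 0.0
```

Emit:
step_arm(plan=[-1,0,0,0,0,0,-1,0,0,0,0,0,0,-1])

```text
time: 10.8
tcp_pos: [0.5704, -0.1336, 0.0797]
orientation: [-0.17, 0.985, -0.0, -0.002]
contact_force: [-18.7, -3.8, 19.2]
gripper_width: -0.0002
```

```bash
python3 look.py 10
```

```text
10.9 [ 0.57041002 -0.13361266  0.07970474] [-106.   -34.    79.7] [-18.9   2.8  18.1]
knob scene [267 233  11  10  73] [-82.8 -38.2  83. ]
```

View pics/both10.png

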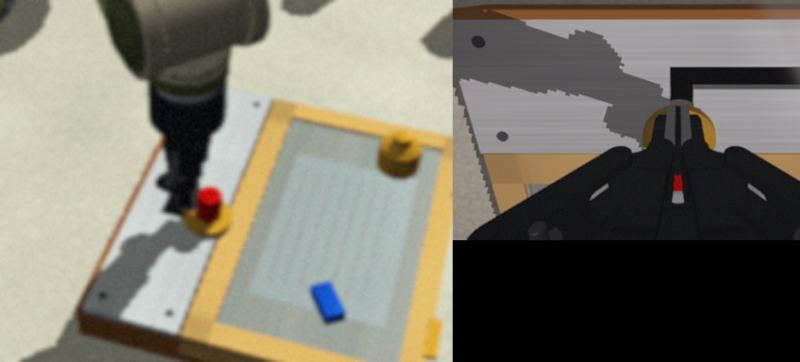

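The pin is pressing on the end wall at 19 N, with some tilt load. I'll back off and check.

Emit:
step_arm(plan=[2,0,0,0,0,0,-1,2,0,0,0,0,0,-1,4,0,0,0,0,0,-1,10,0,0,0,0,0,-1,20,0,0,0,0,0,-1,25,0,0,0,0,0,-1,0,0,0,0,0,0,-1])

```text
time: 11.78
tcp_pos: [0.5115, -0.1543, 0.0784]
orientation: [-0.169, 0.986, 0.0, -0.0]
contact_force: [-0.1, -0.8, 0.1]
gripper_width: 0.0001
```

```bash
python3 look.py 11
```

```text
11.875 [ 0.51285743 -0.15398799  0.07853325] [-167.   -33.9   78.5] [ 0.5  0.4 -0.2]
knob scene [267 233   9   8  60] [-85.1 -37.1  83. ]
```

View pics/both11.png

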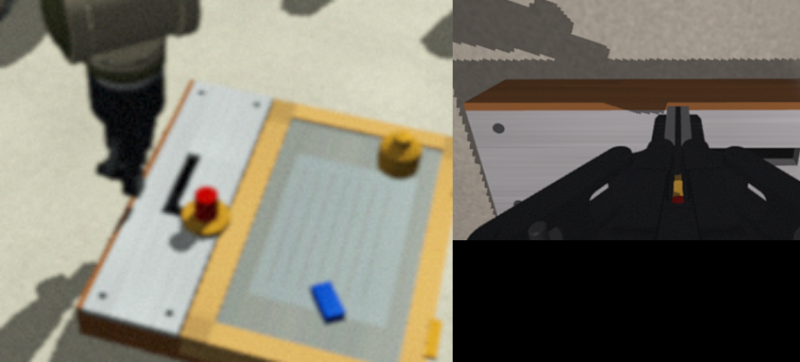

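Emit:
step_arm(plan=[0,0,-40,0,0,0,-1,0,0,-50,0,0,0,-1,-10,30,-50,0,0,0,-1,-10,40,-30,0,0,0,-1,-10,40,0,0,0,0,-1,0,0,0,0,0,0,-1])

```text
time: 12.62
tcp_pos: [0.5042, -0.0378, 0.2488]
orientation: [-0.172, 0.985, -0.0, 0.001]
contact_force: [0.3, -0.4, 0.5]
gripper_width: -0.0004
```

```bash
python3 - <<'E'
from h import *
for n in('wrist','top','scene'): snap(n,n+'12')
im=cv2.imread('pics/wrist12.png')
cv2.imwrite('pics/w12z.png',cv2.resize(im[115:265,60:380],None,fx=2.5,fy=2.5,interpolation=cv2.INTER_CUBIC))
a=cv2.imread('pics/top12.png')[170:250,235:375]; cv2.imwrite('pics/top12z.png',cv2.resize(a,None,fx=5.7,fy=5.7,interpolation=cv2.INTER_CUBIC))
E
```

```text
(no output)
```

View pics/w12z.png

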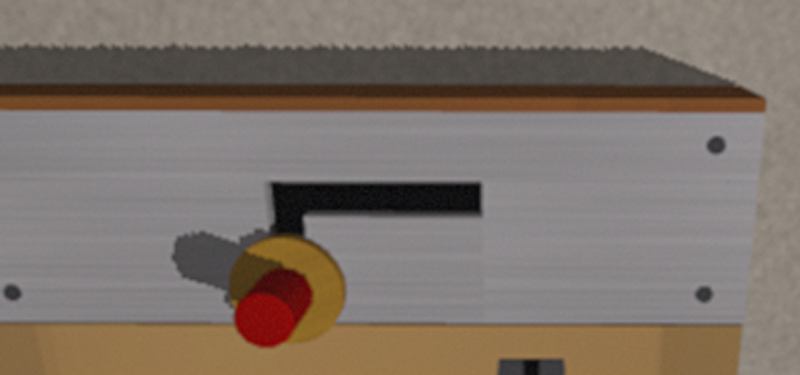

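View pics/top12z.png

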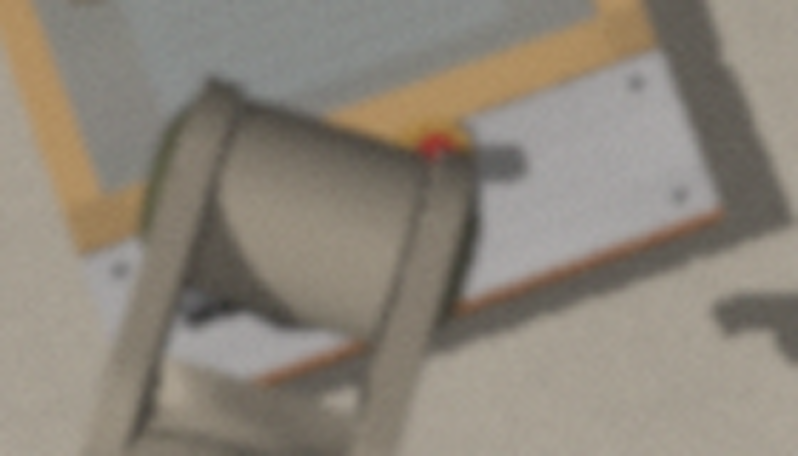

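```bash
python3 - <<'E'
from h import *
s=load('wrist12');th,x,y=np.load('pose.npy')
f=lambda a,b:(60+(a+.5)/2.5-.5,115+(b+.5)/2.5-.5)
def pr(n,a,b,z): p=onz(s,*f(a,b),z); print(n,(R.from_euler('z',-th).apply(p-[x,y,0])*1e3).round(1))
pr('disc c',288,289,.051)
pr('knob top',265,319,.083)
pr('corner outer (-133,-38)',271,183,.045)
pr('inner corner (-117,-22)',304,214,.045)
pr('start corner (-133,58)',480,183,.045)
pr('start corner(-117,58)',481,215,.045)
pr('edge -65 at y',288,323,.045)
pr('edge -170',288,110,.045)
pr('corner(-65,180)',741,324,.045);pr('corner(-170,180)',764,111,.045)
E
```

```text
disc c [-86.  -31.1  51. ]
knob top [-85.6 -31.   83. ]
corner outer (-133,-38) [-134.   -35.7   45. ]
inner corner (-117,-22) [-119.7  -22.4   45. ]
start corner (-133,58) [-134.3   56.6   45. ]
start corner(-117,58) [-119.5   56.8   45. ]
edge -65 at y [-66.3 -34.9  45. ]
edge -170 [-166.1  -25.    45. ]
corner(-65,180) [-66.5 178.1  45. ]
corner(-170,180) [-166.4  178.8   45. ]
```

The disc settled at about x -84, roughly 4 mm short. It probably tilted under the hard push and dropped or dragged back as I withdrew. I'll push again with the tips lower and more gently.

Emit:
step_arm(plan=[10,-40,0,0,0,0,-1,10,-40,0,0,0,0,-1,10,-30,0,0,0,0,-1,0,0,50,0,0,0,-1,0,0,50,0,0,0,-1,0,0,50,0,0,0,-1,0,0,20,0,0,0,-1,0,0,4,0,0,0,-1,0,0,0,0,0,0,-1])

```text
time: 13.9
tcp_pos: [0.5129, -0.1546, 0.0748]
orientation: [-0.17, 0.985, -0.0, 0.0]
contact_force: [-0.4, -0.2, 0.1]
gripper_width: -0.0001
```

```bash
python3 look.py 13
```

```text
14.0 [ 0.51309478 -0.15437009  0.07532946] [-166.9  -34.3   75.3] [-1.  -0.  -0.1]
knob scene [267 233   9   9  63] [-84.8 -38.2  83. ]
```

Emit:
step_arm(plan=[-16,0,1,0,0,0,-1,-16,0,0,0,0,0,-1,-16,0,0,0,0,0,-1,-6,0,0,0,0,0,-1,0,0,0,0,0,0,-1])

```text
time: 14.62
tcp_pos: [0.5636, -0.1358, 0.0737]
orientation: [-0.17, 0.985, -0.0, 0.0]
contact_force: [-0.5, 0.0, -0.7]
gripper_width: 0.0001
```

Emit:
step_arm(plan=[-2,0,0,0,0,0,-1,0,0,0,0,0,0,-1])

```text
time: 14.88
tcp_pos: [0.5652, -0.1352, 0.0734]
orientation: [-0.17, 0.985, -0.0, 0.0]
contact_force: [-1.0, 0.1, 0.4]
gripper_width: 0.0001
```

```bash
python3 look.py 14
```

```text
14.975 [ 0.56519634 -0.13520473  0.07332597] [-111.4  -33.7   73.3] [ 0.2 -0.1  0.4]
knob scene [265 233  11   9  70] [-86.  -38.3  83. ]
```

Emit:
step_arm(plan=[-1,0,0,0,0,0,-1,-1,0,0,0,0,0,-1,0,0,0,0,0,0,-1])

```text
time: 15.35
tcp_pos: [0.5669, -0.1345, 0.0733]
orientation: [-0.17, 0.985, 0.0, -0.0]
contact_force: [-4.4, -0.9, 3.3]
gripper_width: 0.0
```

Emit:
step_arm(plan=[-1,0,0,0,0,0,-1,0,0,0,0,0,0,-1])

```text
time: 15.6
tcp_pos: [0.5675, -0.1344, 0.0736]
orientation: [-0.17, 0.985, -0.0, -0.001]
contact_force: [-8.3, -1.7, 6.6]
gripper_width: -0.0002
```

Emit:
step_arm(plan=[-1,0,0,0,0,0,-1,0,0,0,0,0,0,-1])

```text
time: 15.85
tcp_pos: [0.568, -0.1344, 0.0738]
orientation: [-0.17, 0.985, -0.0, -0.002]
contact_force: [-12.5, -3.4, 10.6]
gripper_width: -0.0001
```

```bash
python3 look.py 15
```

```text
15.95 [ 0.56799687 -0.13435244  0.0738136 ] [-108.5  -33.9   73.8] [-12.9   0.5  10.3]
knob scene [266 233  11   8  69] [-85.1 -37.8  83. ]
```

```bash
python3 - <<'E'
from h import *
a=cv2.imread('pics/scene15.png')[200:270,220:310]; b=cv2.imread('pics/scene11.png')[200:270,220:310]
cv2.imwrite('pics/cmp.png',np.hstack([cv2.resize(q,None,fx=4.4,fy=4.4,interpolation=cv2.INTER_CUBIC) for q in(a,b)]))
E
```

```text
(no output)
```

View pics/cmp.png

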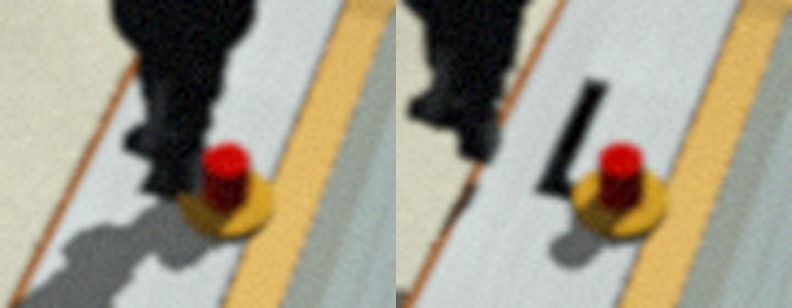

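View pics/wrist15.png

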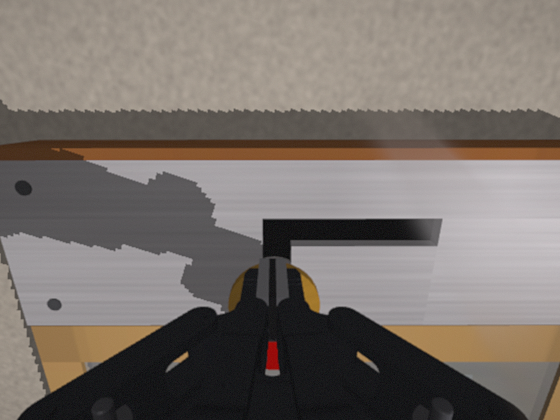

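```bash
python3 - <<'E'
from h import *
a=cv2.imread('pics/wrist2.png')[230:350,50:250]; cv2.imwrite('pics/w2z.png',cv2.resize(a,None,fx=4,fy=4,interpolation=cv2.INTER_CUBIC))
E
```

```text
(no output)
```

View pics/w2z.png

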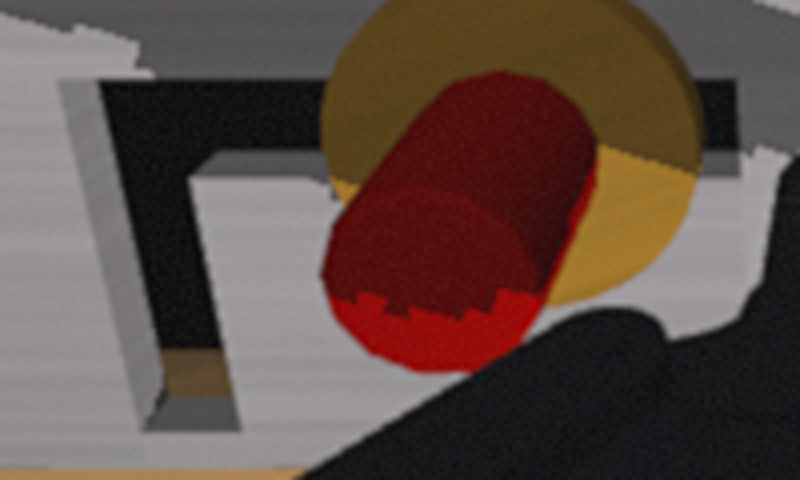

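Emit:
step_arm(plan=[2,0,0,0,0,0,-1,0,1,0,0,0,0,-1,0,1,0,0,0,0,-1,0,0,0,0,0,0,-1])

```text
time: 16.45
tcp_pos: [0.5665, -0.1325, 0.0734]
orientation: [-0.17, 0.985, -0.0, -0.0]
contact_force: [-4.6, -2.4, 3.8]
gripper_width: -0.0002
```

Emit:
step_arm(plan=[-1,0,0,0,0,0,-1,-1,0,0,0,0,0,-1,0,0,0,0,0,0,-1])

```text
time: 16.82
tcp_pos: [0.5673, -0.1323, 0.0738]
orientation: [-0.17, 0.985, -0.0, -0.002]
contact_force: [-12.7, -4.2, 11.1]
gripper_width: -0.0
```

```bash
python3 look.py 16
```

```text
16.925 [ 0.56737171 -0.13227513  0.07379591] [-108.4  -31.7   73.8] [-14.2   2.2  10.7]
knob scene [266 233  11   8  68] [-84.4 -36.8  83. ]
```

Emit:
step_arm(plan=[1,0,0,0,0,0,-1,0,0,-1,0,0,0,-1,0,0,0,0,0,0,-1])

```text
time: 17.3
tcp_pos: [0.5674, -0.1321, 0.0742]
orientation: [-0.17, 0.985, 0.0, -0.0]
contact_force: [-3.8, -1.1, 1.8]
gripper_width: 0.0
```

```bash
python3 look.py 17
```

```text
17.4 [ 0.56738197 -0.13207082  0.07411309] [-108.3  -31.5   74.1] [-4.8  0.3  2.3]
knob scene [267 233  10   8  64] [-83.9 -36.   83. ]
```

Cutting the downward load at the contact freed it: the push force fell and the knob crept forward. I'll continue with small pushes and a slight upward relief.

Emit:
step_arm(plan=[0,0,-0.7,0,0,0,-1,-1,0,0,0,0,0,-1,0,0,0,0,0,0,-1])

```text
time: 17.77
tcp_pos: [0.5684, -0.1318, 0.075]
orientation: [-0.17, 0.985, 0.0, -0.0]
contact_force: [-4.6, -0.9, 2.4]
gripper_width: -0.0004
```

```bash
python3 look.py 18
```

```text
17.875 [ 0.56836012 -0.13183483  0.07501731] [-107.3  -31.6   75. ] [-5.3 -0.1  1.7]
knob scene [267 233  11   8  67] [-82.6 -36.   83. ]
```

Emit:
step_arm(plan=[0,0,-0.7,0,0,0,-1,-1,0,0,0,0,0,-1,0,0,0,0,0,0,-1])

```text
time: 18.25
tcp_pos: [0.5694, -0.1316, 0.0759]
orientation: [-0.17, 0.985, -0.0, -0.0]
contact_force: [-4.8, -1.6, 2.1]
gripper_width: 0.0004
```

Emit:
step_arm(plan=[0,0,-0.7,0,0,0,-1,-1,0,0,0,0,0,-1,0,0,0,0,0,0,-1])

```text
time: 18.62
tcp_pos: [0.5703, -0.1313, 0.0766]
orientation: [-0.17, 0.985, -0.0, -0.0]
contact_force: [-5.1, -1.4, 3.5]
gripper_width: -0.0003
```

```bash
python3 look.py 19
```

```text
18.725 [ 0.57036094 -0.13129406  0.0766312 ] [-105.2  -31.8   76.6] [-5.6 -0.2  3.1]
knob scene [269 233  10   8  68] [-79.1 -35.6  83. ]
```

View pics/both19.png

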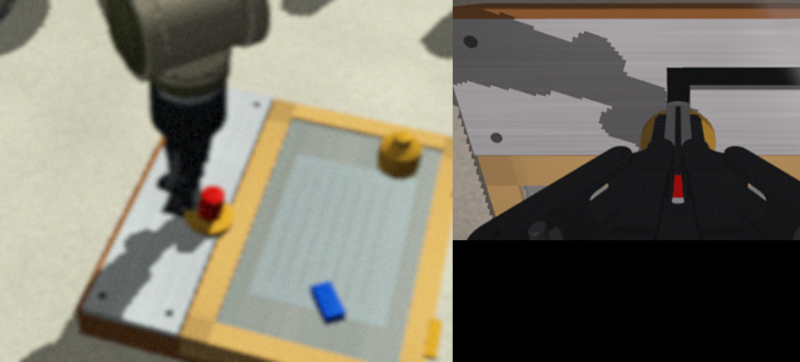

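Emit:
step_arm(plan=[1,0,0.7,0,0,0,-1,1,0,0.7,0,0,0,-1,4,0,0,0,0,0,-1,20,0,0,0,0,0,-1,10,30,-40,0,0,0,-1,0,40,-20,0,0,0,-1,0,0,0,0,0,0,-1])

```text
time: 19.6
tcp_pos: [0.513, -0.0757, 0.1366]
orientation: [-0.171, 0.985, -0.001, 0.001]
contact_force: [0.6, 0.2, 0.0]
gripper_width: 0.0001
```

```bash
python3 look.py 20; python3 - <<'E'
from h import *
im=cv2.imread('pics/wrist20.png')
cv2.imwrite('pics/w20z.png',cv2.resize(im[120:320,20:300],None,fx=2.8,fy=2.8,interpolation=cv2.INTER_CUBIC))
a=cv2.imread('pics/scene20.png')[200:270,220:310]; cv2.imwrite('pics/s20z.png',cv2.resize(a,None,fx=7,fy=7,interpolation=cv2.INTER_CUBIC))
E
```

```text
19.7 [ 0.51310915 -0.07733854  0.13497622] [-141.1   38.2  135. ] [-0.2  0.  -0.1]
knob scene [267 233   9   7  58] [-85.2 -36.2  83. ]
```

View pics/w20z.png

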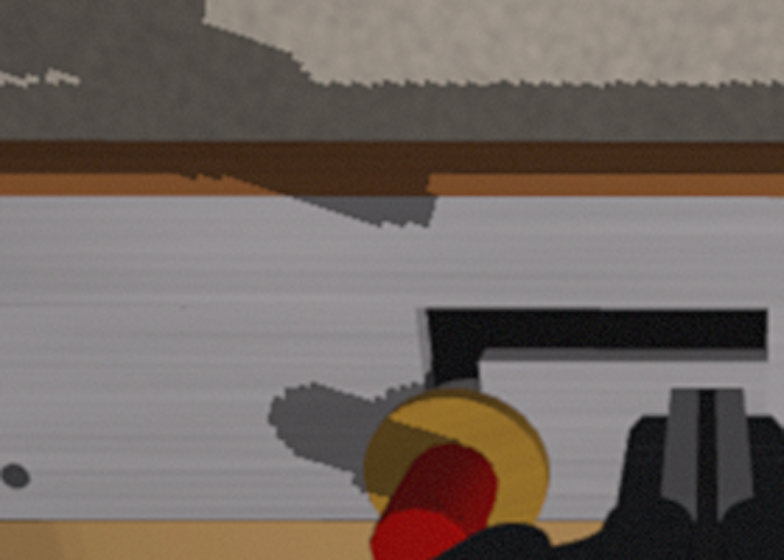

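View pics/s20z.png

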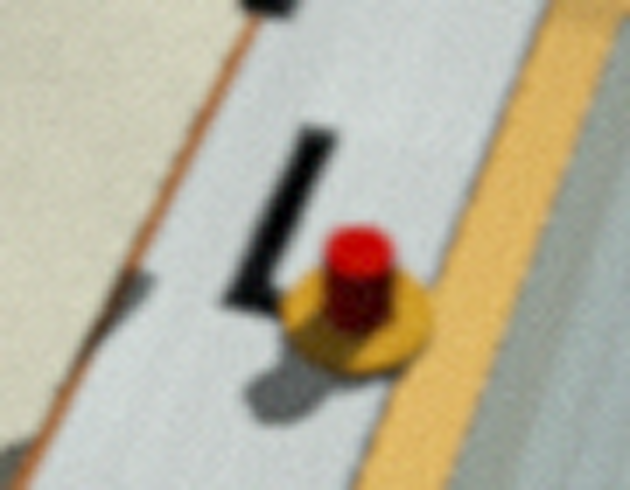

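```bash
python3 - <<'E'
from h import *
s=load('wrist20');th,x,y=np.load('pose.npy')
f=lambda a,b:(20+(a+.5)/2.8-.5,120+(b+.5)/2.8-.5)
def pr(n,a,b,z): p=onz(s,*f(a,b),z); print(n,(R.from_euler('z',-th).apply(p-[x,y,0])*1e3).round(1))
pr('disc rear top',456,392,.051);pr('disc left',363,470,.051);pr('disc right',549,470,.051)
pr('slot outer -133',600,310,.045);pr('slot inner -117',600,361,.045);pr('edge -65',300,520,.045);pr('edge -170',300,196,.045)
pr('y-38',420,312,.045);pr('y-22',479,361,.045);pr('y58',768,312,.045)
E
```

```text
disc rear top [-112.1  -28.1   51. ]
disc left [-87.4 -56.7  51. ]
disc right [-87.5  -4.1  51. ]
slot outer -133 [-133.9   11.4   45. ]
slot inner -117 [-118.6   10.8   45. ]
edge -65 [-66.3 -80.4  45. ]
edge -170 [-165.6  -65.3   45. ]
y-38 [-133.2  -37.6   45. ]
y-22 [-118.5  -22.8   45. ]
y58 [-133.4   57.    45. ]
```

```bash
python3 - <<'E'
from h import *
s=load('wrist2');th,x,y=np.load('pose.npy')
f=lambda a,b:(50+(a+.5)/4-.5,230+(b+.5)/4-.5)
o,_=ray(s,0,0);Z=R.from_euler('z',-th);oo=Z.apply(o-[x,y,0])*1e3;print('cam',oo)
for n,a,b in(('top end',190,431),('alum bottom',195,397),('brown bottom',190,348),('side wall top corner',60,80),('side wall bottom',100,80)):
    _,d=ray(s,*f(a,b));d=Z.apply(d)
    print(n,'z45:',(oo+d*(45-oo[2])/d[2])[:2].round(1),[(w,(oo+d*(w-1-oo[0])/d[0])[1:].round(1).tolist()) for w in(-72,-68,-65,-60)],'floor z0',(oo+d*(0-oo[2])/d[2])[:2].round(1),'z20',(oo+d*(20-oo[2])/d[2])[:2].round(1))
E
```

```text
cam [-209.4442523    78.30682369  201.74101605]
top end z45: [-73.6 -31.1] [(-72, [-31.5, 44.3]), (-68, [-34.8, 39.7]), (-65, [-37.2, 36.2]), (-60, [-41.2, 30.5])] floor z0 [-34.6 -62.4] z20 [-51.9 -48.5]
alum bottom z45: [-80.1 -29.1] [(-72, [-35.0, 36.4]), (-68, [-38.3, 31.6]), (-65, [-40.8, 28.0]), (-60, [-44.9, 21.9])] floor z0 [-42.9 -59.9] z20 [-59.4 -46.2]
brown bottom z45: [-89.1 -28.2] [(-72, [-42.5, 24.0]), (-68, [-46.1, 18.8]), (-65, [-48.7, 14.9]), (-60, [-53.2, 8.3])] floor z0 [-54.6 -58.8] z20 [-70.  -45.2]
side wall top corner z45: [-134.2  -38.4] [(-72, [-133.4, -82.6]), (-68, [-139.6, -90.9]), (-65, [-144.2, -97.2]), (-60, [-152.0, -107.6])] floor z0 [-112.6  -71.9] z20 [-122.2  -57. ]
side wall bottom z45: [-134.2  -32.7] [(-72, [-123.1, -82.6]), (-68, [-129.1, -90.9]), (-65, [-133.5, -97.2]), (-60, [-140.9, -107.6])] floor z0 [-112.6  -64.6] z20 [-122.2  -50.5]
```

The disc rests flat, but it meets something at x about -85 every time. I'll try breaking it loose with a light push and a sideways sweep across the knob, which spins it.

Emit:
step_arm(plan=[0,-40,0,0,0,0,-1,0,-41,0,0,0,0,-1,0,0,40,0,0,0,-1,0,0,20,0,0,0,-1,-14,0,0,0,0,0,-1,-14,0,0,0,0,0,-1,0,0,0,0,0,0,-1])

```text
time: 20.58
tcp_pos: [0.5678, -0.1442, 0.0756]
orientation: [-0.17, 0.985, -0.0, 0.001]
contact_force: [-0.4, 0.4, -1.0]
gripper_width: -0.0001
```

```bash
python3 look.py 21
```

```text
20.675 [ 0.56674377 -0.14436921  0.07535002] [-113.   -42.9   75.4] [0.5 0.5 0.5]
knob scene [267 233   9   7  58] [-85.2 -36.2  83. ]
```

Emit:
step_arm(plan=[-2,0,0,0,0,0,-1,-1,1,0,0,0,0,-1,-0.5,3,0,0,0,0,-1,0,3,0,0,0,0,-1,-0.5,3,0,0,0,0,-1,0,3,0,0,0,0,-1,0,3,0,0,0,0,-1,0,0,0,0,0,0,-1])

```text
time: 21.68
tcp_pos: [0.5647, -0.1276, 0.075]
orientation: [-0.17, 0.985, 0.0, -0.0]
contact_force: [-3.2, -1.7, 0.1]
gripper_width: 0.0001
```

```bash
python3 look.py 22
```

```text
21.775 [ 0.56470668 -0.12765326  0.07497415] [-109.3  -26.5   75. ] [-3.5  0.5  1.5]
knob scene [266 232  10   8  67] [-86.1 -34.8  83. ]
```

Emit:
step_arm(plan=[-1,-3,0,0,0,0,-1,0,-3,0,0,0,0,-1,0,0,0,0,0,0,-1])

```text
time: 22.15
tcp_pos: [0.5675, -0.1332, 0.075]
orientation: [-0.17, 0.985, 0.0, -0.001]
contact_force: [-5.6, -0.9, 4.0]
gripper_width: 0.0002
```

```bash
python3 look.py 23
```

```text
22.25 [ 0.56748643 -0.13314104  0.07502536] [-108.6  -32.6   75. ] [-6.3  0.9  3.5]
knob scene [266 233  10   8  67] [-84.9 -37.8  83. ]
```

```bash
python3 - <<'E'
from h import *
s=load('wrist1');im=s['pixels'];th,x,y=np.load('pose.npy')
o,_=ray(s,0,0);Z=R.from_euler('z',-th);oo=Z.apply(o-[x,y,0])*1e3;print('cam',oo)
for v in range(214,236):
    _,d=ray(s,180,v);d=Z.apply(d)
    print(v,im[v,176:186:3].tolist(),'x@45 %.1f z@-73.5 %.1f z@-65 %.1f'%((oo+d*(45-oo[2])/d[2])[0],(oo+d*(-73.5-oo[0])/d[0])[2],(oo+d*(-65-oo[0])/d[0])[2]))
E
```

```text
cam [-208.69395621   75.45026084  373.35862845]
214 [[14, 12, 17], [17, 17, 18], [13, 10, 10], [62, 62, 61]] x@45 -95.8 z@-73.5 -19.7 z@-65 -44.4
215 [[8, 11, 10], [16, 19, 21], [17, 12, 14], [52, 50, 52]] x@45 -94.5 z@-73.5 -15.5 z@-65 -40.0
216 [[11, 15, 12], [17, 15, 17], [18, 17, 20], [41, 39, 40]] x@45 -93.3 z@-73.5 -11.5 z@-65 -35.7
217 [[13, 12, 12], [13, 15, 12], [18, 16, 16], [35, 37, 37]] x@45 -92.1 z@-73.5 -7.5 z@-65 -31.4
218 [[18, 14, 17], [16, 16, 17], [19, 14, 17], [31, 31, 32]] x@45 -90.9 z@-73.5 -3.6 z@-65 -27.3
219 [[14, 18, 15], [16, 15, 17], [18, 17, 21], [34, 32, 34]] x@45 -89.7 z@-73.5 0.3 z@-65 -23.2
220 [[19, 16, 15], [19, 19, 17], [15, 17, 13], [30, 27, 27]] x@45 -88.5 z@-73.5 4.1 z@-65 -19.2
221 [[17, 16, 15], [14, 13, 11], [21, 20, 20], [22, 24, 24]] x@45 -87.3 z@-73.5 7.8 z@-65 -15.2
222 [[20, 20, 21], [15, 16, 19], [20, 16, 14], [17, 17, 18]] x@45 -86.0 z@-73.5 11.4 z@-65 -11.3
223 [[25, 24, 27], [12, 10, 11], [17, 13, 16], [18, 21, 20]] x@45 -84.8 z@-73.5 15.0 z@-65 -7.5
224 [[31, 30, 32], [16, 19, 17], [15, 15, 18], [22, 23, 22]] x@45 -83.6 z@-73.5 18.5
[... 410 characters left out ...]
[50, 44, 43], [51, 47, 44], [46, 40, 40]] x@45 -77.4 z@-73.5 35.2 z@-65 14.0
230 [[63, 62, 61], [65, 63, 62], [66, 62, 62], [60, 60, 56]] x@45 -76.2 z@-73.5 38.4 z@-65 17.3
231 [[72, 70, 73], [72, 71, 72], [76, 73, 75], [72, 70, 72]] x@45 -74.9 z@-73.5 41.5 z@-65 20.7
232 [[115, 112, 114], [117, 114, 116], [117, 114, 115], [116, 113, 115]] x@45 -73.7 z@-73.5 44.6 z@-65 23.9
233 [[138, 134, 137], [137, 134, 136], [138, 134, 136], [140, 136, 139]] x@45 -72.4 z@-73.5 47.6 z@-65 27.1
234 [[137, 133, 135], [137, 132, 135], [138, 135, 137], [137, 133, 136]] x@45 -71.2 z@-73.5 50.6 z@-65 30.3
235 [[135, 132, 136], [135, 133, 134], [136, 134, 136], [135, 133, 135]] x@45 -69.9 z@-73.5 53.5 z@-65 33.4
```

Emit:
step_arm(plan=[0,2,0,0,0,0,-1,0,2,0,0,0,0,-1])

```text
time: 22.5
tcp_pos: [0.5664, -0.1296, 0.0752]
orientation: [-0.17, 0.985, -0.0, -0.0]
contact_force: [-3.6, -2.1, 3.9]
gripper_width: -0.0001
```

Emit:
step_arm(plan=[0,2,0,0,0,0,-1,0,2,0,0,0,0,-1])

```text
time: 22.75
tcp_pos: [0.5653, -0.1262, 0.0752]
orientation: [-0.17, 0.985, -0.001, 0.0]
contact_force: [-2.9, -4.0, 2.4]
gripper_width: -0.0003
```

Emit:
step_arm(plan=[0,2,0,0,0,0,-1,0,2,0,0,0,0,-1])

```text
time: 23.0
tcp_pos: [0.564, -0.1219, 0.075]
orientation: [-0.17, 0.985, -0.0, 0.0]
contact_force: [-1.3, -2.3, 1.0]
gripper_width: -0.0003
```

```bash
python3 look.py 24
```

```text
23.1 [ 0.56390996 -0.12152055  0.07494382] [-108.   -20.4   74.9] [-1.9 -0.5  0.4]
knob scene [266 232  11   9  77] [-85.3 -34.6  83. ]
```

Emit:
step_arm(plan=[-1,-2,0,0,0,0,-1,0,-3,0,0,0,0,-1])

```text
time: 23.35
tcp_pos: [0.566, -0.1262, 0.0751]
orientation: [-0.17, 0.985, 0.0, -0.001]
contact_force: [-7.9, -1.0, 5.2]
gripper_width: 0.0001
```

Emit:
step_arm(plan=[-0.5,-3,0,0,0,0,-1,0,-3,0,0,0,0,-1])

```text
time: 23.6
tcp_pos: [0.5682, -0.1312, 0.0746]
orientation: [-0.17, 0.985, 0.001, -0.001]
contact_force: [-4.6, -0.0, 0.4]
gripper_width: -0.0
```

Emit:
step_arm(plan=[-0.5,-3,0,0,0,0,-1,0,-3,0,0,0,0,-1])

```text
time: 23.85
tcp_pos: [0.5707, -0.1366, 0.0745]
orientation: [-0.17, 0.985, 0.001, -0.001]
contact_force: [-5.3, 1.2, 1.8]
gripper_width: -0.0003
```

```bash
python3 look.py 25
```

```text
23.95 [ 0.57083785 -0.13687984  0.07456531] [-106.7  -37.2   74.6] [-5.2  2.7  2.1]
knob scene [267 233  11   9  69] [-81.8 -37.3  83. ]
```

The sweep freed it: the knob is now near x -82 with little vertical load. I'll continue the same way.

Emit:
step_arm(plan=[-1,-2,0,0,0,0,-1,-0.5,-2,0,0,0,0,-1])

```text
time: 24.2
tcp_pos: [0.5731, -0.1399, 0.0747]
orientation: [-0.17, 0.985, 0.001, -0.002]
contact_force: [-8.6, -0.5, 3.2]
gripper_width: 0.0001
```

Emit:
step_arm(plan=[-1,-1,0,0,0,0,-1,0,0,0,0,0,0,-1])

```text
time: 24.45
tcp_pos: [0.5742, -0.1408, 0.0748]
orientation: [-0.17, 0.985, 0.001, -0.002]
contact_force: [-10.2, -1.4, 5.6]
gripper_width: 0.0002
```

```bash
python3 look.py 26
```

```text
24.55 [ 0.5741922  -0.1408328   0.07480979] [-104.8  -42.1   74.8] [-9.9  3.4  6.1]
knob scene [269 233   9   9  63] [-79.7 -37.1  83. ]
```

Emit:
step_arm(plan=[1,0,0,0,0,0,-1,1,0,0,0,0,0,-1,2,0,0,0,0,0,-1,15,0,0,0,0,0,-1,20,0,0,0,0,0,-1,0,40,-40,0,0,0,-1,0,40,-30,0,0,0,-1,0,0,0,0,0,0,-1])

```text
time: 25.55
tcp_pos: [0.5125, -0.0772, 0.1472]
orientation: [-0.171, 0.985, -0.001, 0.002]
contact_force: [0.4, -0.3, 0.9]
gripper_width: -0.0003
```

```bash
python3 look.py 27; python3 - <<'E'
from h import *
im=cv2.imread('pics/wrist27.png')
cv2.imwrite('pics/w27z.png',cv2.resize(im[120:320,20:300],None,fx=2.8,fy=2.8,interpolation=cv2.INTER_CUBIC))
E
```

```text
25.65 [ 0.51217038 -0.07892307  0.14490974] [-142.5   37.1  144.9] [-0.4  0.6  0.3]
knob scene [267 233   9   8  59] [-85.  -36.8  83. ]
```

View pics/w27z.png

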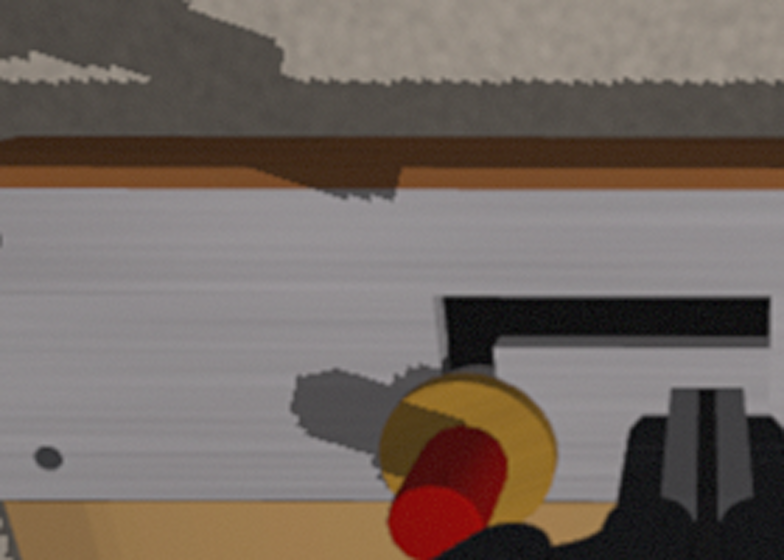

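```bash
python3 - <<'E'
from h import *
out=[]
for k,(y0,x0) in {'1':(165,195),'2':(215,125),'12':(205,145),'20':(250,145),'27':(245,150)}.items():
    a=cv2.imread(f'pics/wrist{k}.png')
    w=55 if k in'12' and k=='1' else 50 if k=='12' else 80
    w=95 if k=='2' else w
    c=cv2.resize(a[y0:y0+w,x0:x0+w],(260,260),interpolation=cv2.INTER_CUBIC)
    l=cv2.cvtColor(c,cv2.COLOR_BGR2LAB);l[...,0]=cv2.createCLAHE(4,(6,6)).apply(l[...,0]);out.append(cv2.cvtColor(l,cv2.COLOR_LAB2BGR))
out.append(np.zeros_like(out[0]))
cv2.imwrite('pics/streak.png',np.vstack([np.hstack(out[:3]),np.hstack(out[3:])]))
E
```

```text
(no output)
```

View pics/streak.png

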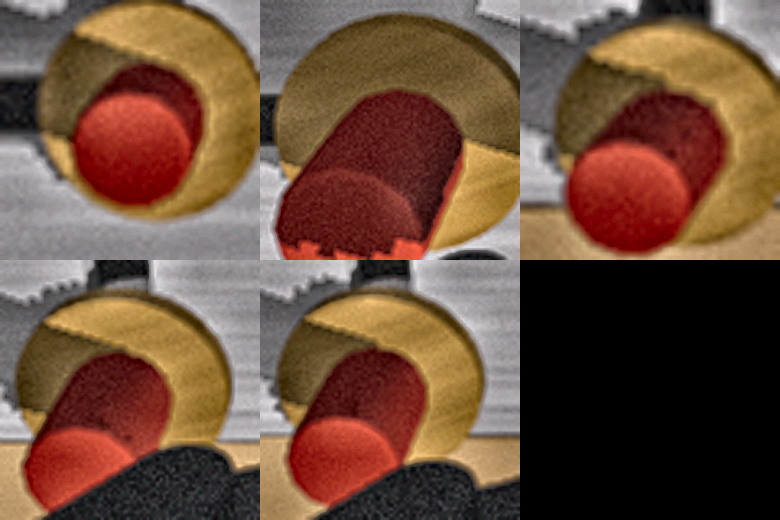

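```bash
python3 - <<'E'
from h import *
out=[]
for k,(y0,x0,w) in {'2':(215,125,100),'20':(255,145,75),'27':(250,150,75)}.items():
    a=cv2.imread(f'pics/wrist{k}.png')
    c=cv2.resize(a[y0:y0+w,x0:x0+w],(266,266),interpolation=cv2.INTER_CUBIC).astype(np.float32)
    b=cv2.GaussianBlur(c,(0,0),12); f=cv2.GaussianBlur(c,(0,0),1.5); out.append(np.clip(128+(f-b)*7,0,255).astype(np.uint8))
cv2.imwrite('pics/streak2.png',np.hstack(out))
E
```

```text
(no output)
```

View pics/streak2.png

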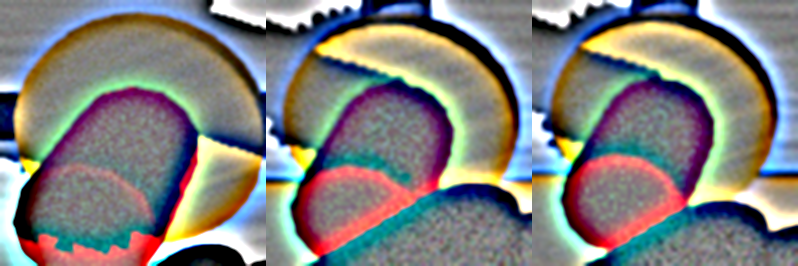

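```bash
python3 - <<'E'
from h import *
im=cv2.imread('pics/wrist12.png')
c=cv2.resize(im[180:262,140:210],None,fx=7,fy=7,interpolation=cv2.INTER_CUBIC)
s=load('wrist12');th,x,y=np.load('pose.npy');Z=R.from_euler('z',th)
# local bias correction
def draw(px,py,col,tilt=0):
    for z,rr in((45,26),(51,26),(83,13)):
        P=[]
        for a in np.linspace(0,2*np.pi,60):
            p=np.array([px-1.4+rr*np.cos(a),py+rr*np.sin(a),z])/1e3
            u,v=proj(s,Z.apply(p)+[x,y,0]); P.append([(u-140+.5)*7-.5,(v-180+.5)*7-.5])
        cv2.polylines(c,[np.int32(P)],True,col,1)
draw(-84.5,-31,(255,255,0)); draw(-80,-31,(255,0,255))
cv2.imwrite('pics/ov.png',c)
E
```

```text
(no output)
```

View pics/ov.png

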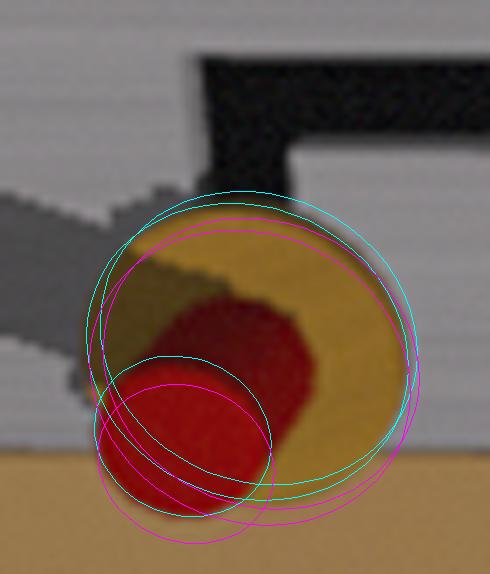

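```bash
python3 - <<'E'
from h import *
th,x,y=np.load('pose.npy');Z=R.from_euler('z',th)
out=[]
for k,px in(('20',-84),('19',-80),('26',-80)):
    s=load('scene'+k);im=cv2.imread(f'pics/scene{k}.png')
    c=cv2.resize(im[215:253,245:283],None,fx=7,fy=7,interpolation=cv2.INTER_CUBIC)
    for z,rr in((51,26),(83,13)):
        P=[]
        for a in np.linspace(0,2*np.pi,60):
            u,v=proj(s,Z.apply(np.array([px-1+rr*np.cos(a),-36.5+rr*np.sin(a),z])/1e3)+[x,y,0]); P.append([(u-245+.5)*7-.5,(v-215+.5)*7-.5])
        cv2.polylines(c,[np.int32(P)],True,(255,255,0),1)
    out.append(c)
cv2.imwrite('pics/ov2.png',np.hstack(out))
E
```

```text
(no output)
```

View pics/ov2.png

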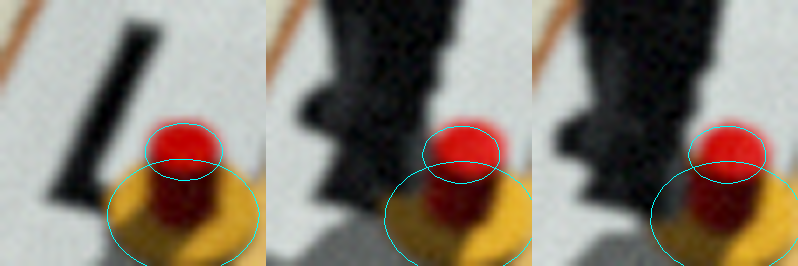

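Emit:
step_arm(plan=[30,25,20,0,0,0,-1,0,0,0,0,0,0,-1])

```text
time: 25.9
tcp_pos: [0.4728, -0.0649, 0.1226]
orientation: [-0.17, 0.986, 0.002, -0.003]
contact_force: [0.5, -0.9, 0.7]
gripper_width: 0.0002
```

```bash
python3 look.py 28; python3 - <<'E'
from h import *
im=cv2.imread('pics/wrist28.png')
cv2.imwrite('pics/w28z.png',cv2.resize(im[180:340,20:220],None,fx=3.7,fy=3.7,interpolation=cv2.INTER_CUBIC))
E
```

```text
26.0 [ 0.47571257 -0.0660754   0.12459052] [-172.5   61.4  124.6] [-0.5  0.1 -0.1]
knob scene [267 233   9   8  63] [-85.  -37.5  83. ]
```

View pics/w28z.png

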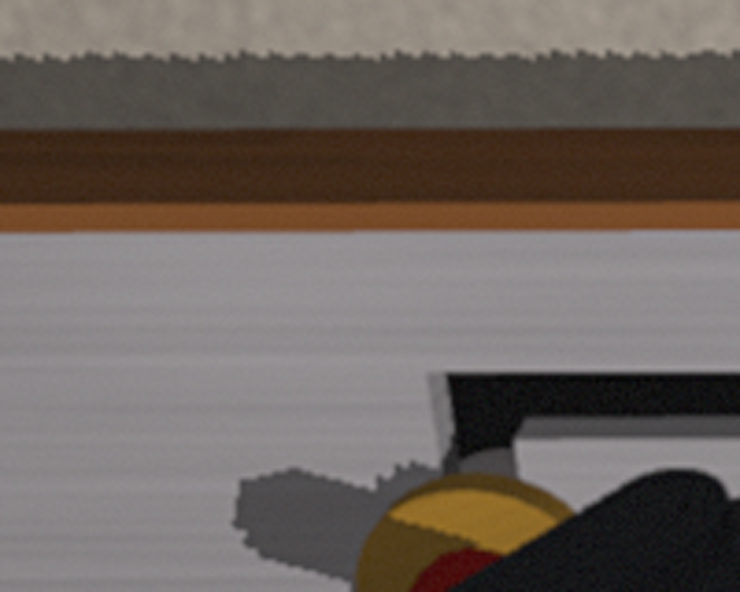

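```bash
python3 - <<'E'
from h import *
s=load('wrist28');th,x,y=np.load('pose.npy');Zi=R.from_euler('z',-th)
f=lambda a,b:(20+(a+.5)/3.7-.5,180+(b+.5)/3.7-.5)
def pr(n,a,b,zs): print(n,[(z,(Zi.apply(onz(s,*f(a,b),z/1e3)-[x,y,0])*1e3).round(1)[:2].tolist()) for z in zs])
pr('flange rear',490,448,(45,36,32,29))
pr('disc rear bottom',470,474,(45,));pr('disc rear top',470,490,(51,))
pr('slot -133',600,374,(45,));pr('slot -117',600,437,(45,))
E
```

```text
flange rear [(45, [-116.4, -28.1]), (36, [-110.2, -32.2]), (32, [-107.5, -34.0]), (29, [-105.4, -35.3])]
disc rear bottom [(45, [-110.1, -33.1])]
disc rear top [(51, [-110.5, -30.7])]
slot -133 [(45, [-133.9, -3.5])]
slot -117 [(45, [-119.0, -4.9])]
```

```bash
python3 - <<'E'
from h import *
th,x,y=np.load('pose.npy');Zi=R.from_euler('z',-th)
def tri(rs):
    A=np.zeros((3,3));b=np.zeros(3)
    for o,d in rs:
        d=d/np.linalg.norm(d);M=np.eye(3)-np.outer(d,d);A+=M;b+=M@o
    return Zi.apply(np.linalg.solve(A,b)-[x,y,0])*1e3
def redtop(k,lo,box):
    im=cv2.imread(f'pics/{k}.png').astype(int);m=((im[...,2]>lo)&(im[...,1]<70)&(im[...,0]<70)).astype(np.uint8)
    q=np.zeros_like(m);a,b,c,d=box;q[a:b,c:d]=m[a:b,c:d]
    q=cv2.morphologyEx(q,cv2.MORPH_OPEN,np.ones((2,2)))
    cs,_=cv2.findContours(q,cv2.RETR_EXTERNAL,cv2.CHAIN_APPROX_NONE);c=max(cs,key=cv2.contourArea)
    e=cv2.fitEllipse(c);return e
for a,b,bx in(('wrist1','scene0',(180,215,200,245)),('wrist12','scene12',(215,262,140,190)),('wrist20','scene20',(280,325,145,200))):
    e1=redtop(a,130,bx);e2=redtop(b,150,(205,250,240,285))
    print(a,np.round(e1[0],1),np.round(e1[1],1),b,np.round(e2[0],1),np.round(e2[1],1),tri([ray(load(a),*e1[0]),ray(load(b),*e2[0])]).round(1))
    for k,e in((a,e1),(b,e2)): print('   ',(Zi.apply(onz(load(k),*e[0],.083)-[x,y,0])*1e3).round(1))
E
```

```text
wrist1 [225.5 197.2] [18.5 23.6] scene0 [262.6 216.1] [4.3 7.4] [-125.8   28.    77.1]
    [-126.2   29.5   83. ]
    [-125.    21.4   83. ]
wrist12 [168.8 243.5] [14.9 22.1] scene12 [271.6 236.7] [5.5 7.8] [-83.1 -30.8  77.1]
    [-84.2 -27.9  83. ]
    [-82.8 -37.2  83. ]
wrist20 [168.1 313.5] [18.7 31.8] scene20 [271.9 236.6] [5.4 8.6] [-83.8 -33.1  78.7]
    [-87.3 -31.5  83. ]
    [-82.4 -36.7  83. ]
```

The triangulated knob top is at z 77 at the start and now, so the latch lies flat, at about x -83. The hard pushes tilt it, so it's probably the flange catching under the frame. I'll try once more with the tips just above the disc and very small steps.

Emit:
step_arm(plan=[0,-47,0,0,0,0,-1,0,-47,0,0,0,0,-1,0,0,30,0,0,0,-1,0,0,20,0,0,0,-1,-25,0,0,0,0,0,-1,-25,0,0,0,0,0,-1,-6,0,0,0,0,0,-1,0,0,0,0,0,0,-1])

```text
time: 27.0
tcp_pos: [0.5596, -0.1355, 0.0747]
orientation: [-0.17, 0.985, -0.0, -0.0]
contact_force: [-0.2, 0.6, -0.4]
gripper_width: -0.0001
```

```bash
python3 look.py 29
```

```text
27.1 [ 0.55908226 -0.13549938  0.07489208] [-117.3  -32.    74.9] [-0.5  0.3 -0.1]
knob scene [267 233   9   8  61] [-85.3 -37.6  83. ]
```

Emit:
step_arm(plan=[0,0,3,0,0,0,-1,-5,0,0,0,0,0,-1,-1,0,0,0,0,0,-1,0,0,0,0,0,0,-1])

```text
time: 27.6
tcp_pos: [0.5652, -0.133, 0.072]
orientation: [-0.17, 0.985, -0.0, 0.0]
contact_force: [0.1, 0.3, 0.8]
gripper_width: 0.0003
```

Emit:
step_arm(plan=[-0.5,0,0,0,0,0,-1,-0.5,0,0,0,0,0,-1])

```text
time: 27.85
tcp_pos: [0.566, -0.1327, 0.072]
orientation: [-0.17, 0.985, 0.0, -0.0]
contact_force: [-1.5, -0.6, 1.2]
gripper_width: 0.0002
```

Emit:
step_arm(plan=[-0.5,0,0,0,0,0,-1,0,0,0,0,0,0,-1])

```text
time: 28.1
tcp_pos: [0.5662, -0.1326, 0.0721]
orientation: [-0.17, 0.985, 0.0, -0.0]
contact_force: [-4.6, -1.0, 3.5]
gripper_width: -0.0002
```

```bash
python3 look.py 30
```

```text
28.2 [ 0.56625514 -0.13263357  0.07206498] [-109.5  -31.7   72.1] [-5.2  0.9  4.8]
knob scene [266 233  10   8  67] [-85.8 -37.4  83. ]
```

Emit:
step_arm(plan=[2,4,-2,0,0,0,-1,0,4,0,0,0,0,-1,0,4,0,0,0,0,-1,-2.5,0,0,0,0,0,-1,-1,-3,0,0,0,0,-1,-0.5,-3,0,0,0,0,-1,-0.5,-3,0,0,0,0,-1,-0.5,-3,0,0,0,0,-1,-0.5,-3,0,0,0,0,-1,-0.5,-3,0,0,0,0,-1])

```text
time: 29.45
tcp_pos: [0.5702, -0.1361, 0.0732]
orientation: [-0.17, 0.985, 0.002, -0.003]
contact_force: [-13.1, 4.0, 6.0]
gripper_width: 0.0001
```

```bash
python3 look.py 31
```

```text
29.55 [ 0.57043564 -0.13650759  0.07327919] [-106.9  -36.7   73.3] [-9.6  5.5  4.7]
knob scene [267 233  10   8  66] [-82.5 -37.7  83. ]
```

Emit:
step_arm(plan=[0,3,0,0,0,0,-1,0,3,0,0,0,0,-1,0,3,0,0,0,0,-1])

```text
time: 29.92
tcp_pos: [0.5686, -0.1296, 0.074]
orientation: [-0.17, 0.985, -0.001, -0.001]
contact_force: [-6.6, -9.8, 3.0]
gripper_width: -0.0002
```

```bash
python3 look.py 32; python3 - <<'E'
from h import *
out=[]
for k in('30','31','32'):
    c=cv2.imread(f'pics/scene{k}.png')[215:253,245:283]; out.append(cv2.resize(c,None,fx=7,fy=7,interpolation=cv2.INTER_CUBIC))
cv2.imwrite('pics/c32.png',np.hstack(out))
E
```

```text
30.025 [ 0.56865015 -0.12962847  0.07406847] [-106.3  -29.7   74.1] [-8.2 -3.8  3.2]
knob scene [268 232  10   8  68] [-81.4 -33.4  83. ]
```

View pics/c32.png

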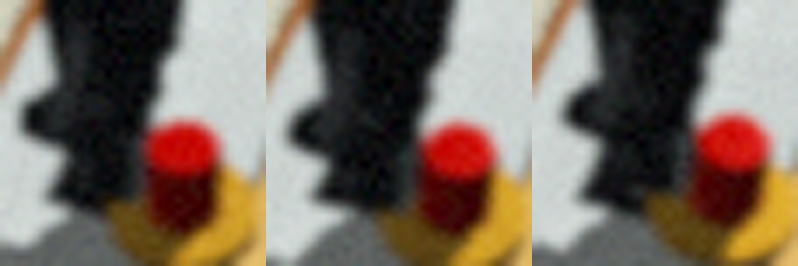

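Emit:
step_arm(plan=[1,-2,0,0,0,0,-1,1,-2,0,0,0,0,-1])

```text
time: 30.28
tcp_pos: [0.5687, -0.133, 0.0738]
orientation: [-0.17, 0.985, 0.0, -0.0]
contact_force: [-1.4, -0.2, -0.2]
gripper_width: -0.0001
```

```bash
python3 look.py 33
```

```text
30.375 [ 0.56879383 -0.13303441  0.07380975] [-107.3  -32.9   73.8] [-2.5 -0.3  0.3]
knob scene [267 233  11   8  65] [-82.1 -35.6  83. ]
```

Emit:
step_arm(plan=[0,-1,0,0,0,0,-1,0.5,-1,0,0,0,0,-1])

```text
time: 30.62
tcp_pos: [0.5691, -0.1348, 0.074]
orientation: [-0.17, 0.985, -0.0, 0.0]
contact_force: [-0.5, -0.7, -1.2]
gripper_width: -0.0003
```

```bash
python3 look.py 34
```

```text
30.725 [ 0.56911055 -0.13491002  0.07400722] [-107.6  -34.8   74. ] [-0.4  0.2 -1.3]
knob scene [267 233  10   8  69] [-82.9 -36.8  83. ]
```

Emit:
step_arm(plan=[1,0,0,0,0,0,-1,0,0,0,0,0,0,-1])

```text
time: 30.98
tcp_pos: [0.568, -0.1352, 0.074]
orientation: [-0.17, 0.985, -0.0, 0.0]
contact_force: [-0.1, -1.0, 0.3]
gripper_width: 0.0003
```

```bash
python3 look.py 35
```

```text
31.075 [ 0.56804388 -0.13523154  0.07403532] [-108.7  -34.7   74. ] [-0.9  0.4 -0.9]
knob scene [266 233  11   8  70] [-84.6 -37.   83. ]
```

```bash
python3 - <<'E'
from h import *
out=[]
for k,(y0,x0) in {'12':(185,160),'20':(235,160),'27':(230,160),'28':(275,130)}.items():
    a=cv2.imread(f'pics/wrist{k}.png')[y0:y0+38,x0:x0+48]
    c=cv2.resize(a,None,fx=8,fy=8,interpolation=cv2.INTER_CUBIC); out.append(np.clip(c.astype(float)*1.8,0,255).astype(np.uint8))
cv2.imwrite('pics/fl.png',np.vstack([np.hstack(out[:2]),np.hstack(out[2:])]))
E
```

```text
(no output)
```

View pics/fl.png

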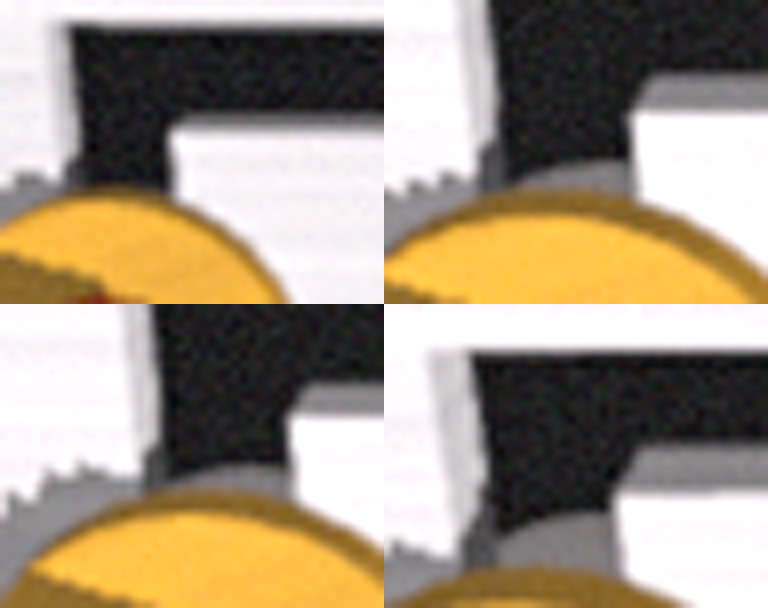

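```bash
python3 - <<'E'
from h import *
th,x,y=np.load('pose.npy');Zi=R.from_euler('z',-th)
for k,fl,db in(('20',(188,255),(182,235+188/8)),('27',(193,250),(186,230+(490-304)/8)),('28',(156,301),(150,275+(568-304)/8))):
    s=load('wrist'+k)
    g=lambda p,z:(Zi.apply(onz(s,*p,z/1e3)-[x,y,0])*1e3).round(1)[:2].tolist()
    print(k,'disc rear bottom',g(db,45),'flange',[(z,g(fl,z)) for z in(37,32,29,26,20)])
E
```

```text
20 disc rear bottom [-109.9, -30.4] flange [(37, [-109.0, -27.8]), (32, [-106.4, -29.4]), (29, [-104.9, -30.3]), (26, [-103.4, -31.2]), (20, [-100.3, -33.0])]
27 disc rear bottom [-109.9, -31.6] flange [(37, [-109.0, -28.0]), (32, [-106.5, -29.4]), (29, [-105.1, -30.3]), (26, [-103.6, -31.1]), (20, [-100.7, -32.8])]
28 disc rear bottom [-109.8, -30.5] flange [(37, [-110.6, -28.6]), (32, [-107.2, -30.8]), (29, [-105.1, -32.1]), (26, [-103.0, -33.4]), (20, [-98.9, -36.1])]
```

```bash
python3 - <<'E'
from h import *
th,x,y=np.load('pose.npy');Zi=R.from_euler('z',-th)
s=load('wrist12');g=lambda a,b,z:(Zi.apply(onz(s,60+(a+.5)/2.5-.5,115+(b+.5)/2.5-.5,z/1e3)-[x,y,0])*1e3).round(1)[:2].tolist()
print('rear bottom',g(280,236,45),'front top',[(z,g(300,343,z)) for z in(49,51,53,55)],'edge',g(300,323,45))
s=load('wrist1');g=lambda a,b,z:(Zi.apply(onz(s,20+(a+.5)/2.15-.5,135+(b+.5)/2.15-.5,z/1e3)-[x,y,0])*1e3).round(1)[:2].tolist()
print('init rear bottom',g(446,64,45),'front top',g(446,165,51))
E
```

```text
rear bottom [-109.3, -34.2] front top [(49, [-57.9, -28.9]), (51, [-58.9, -28.2]), (53, [-59.9, -27.5]), (55, [-60.9, -26.9])] edge [-66.3, -29.2]
init rear bottom [-152.0, 27.2] front top [-100.6, 25.5]
```

Emit:
step_arm(plan=[4,0,0,0,0,0,-1,0,9,2.2,0,0,0,-1,-3,0,0,0,0,0,-1,-0.6,-3,0,0,0,0,-1,-0.3,-3,0,0,0,0,-1,-0.3,-3,0,0,0,0,-1,-0.3,-3,0,0,0,0,-1,-0.3,-3,0,0,0,0,-1])

```text
time: 32.08
tcp_pos: [0.5703, -0.1408, 0.0716]
orientation: [-0.17, 0.985, 0.0, -0.001]
contact_force: [-6.2, -0.1, 1.3]
gripper_width: -0.0001
```

```bash
python3 look.py 36
```

```text
32.175 [ 0.57059037 -0.14110554  0.07171199] [-108.3  -41.1   71.7] [-5.5  1.5  1.3]
knob scene [266 233  10   8  66] [-84.6 -38.1  83. ]
```

Emit:
step_arm(plan=[-0.3,3,0,0,0,0,-1,-0.2,3,0,0,0,0,-1,-0.2,3,0,0,0,0,-1,-0.2,3,0,0,0,0,-1])

```text
time: 32.67
tcp_pos: [0.5677, -0.1311, 0.0725]
orientation: [-0.17, 0.985, -0.002, 0.0]
contact_force: [-7.0, -10.6, 3.4]
gripper_width: 0.0001
```

```bash
python3 look.py 37
```

```text
32.775 [ 0.56763796 -0.13086635  0.07244452] [-107.7  -30.5   72.4] [-9.8 -6.9  3.7]
knob scene [267 232  10   8  67] [-83.8 -33.5  83. ]
```

Low, level pushes with almost no vertical load are also stopped dead, at 6 to 10 N. This is a hard mechanical stop, so I'll withdraw cleanly and check.

Emit:
step_arm(plan=[1,0,0,0,0,0,-1,1,0,0,0,0,0,-1,3,0,0,0,0,0,-1,20,0,0,0,0,0,-1,25,0,-20,0,0,0,-1,10,40,-50,0,0,0,-1,0,45,-50,0,0,0,-1,0,30,-50,0,0,0,-1,0,0,0,0,0,0,-1])

```text
time: 33.9
tcp_pos: [0.4753, -0.0437, 0.2401]
orientation: [-0.171, 0.985, -0.002, 0.004]
contact_force: [0.0, -0.3, -0.8]
gripper_width: 0.0001
```

```bash
python3 look.py 38; python3 - <<'E'
from h import *
snap('top','top38')
im=cv2.imread('pics/wrist38.png');cv2.imwrite('pics/w38.png',im)
E
```

```text
34.0 [ 0.47448039 -0.0448346   0.23624053] [-166.6   81.8  236.2] [-0.3  0.4 -0.9]
knob scene [267 232   9   8  58] [-85.3 -34.5  83. ]
```

View pics/w38.png

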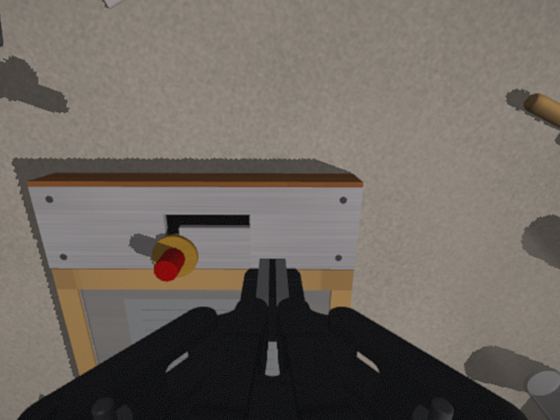

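View pics/scene38.png

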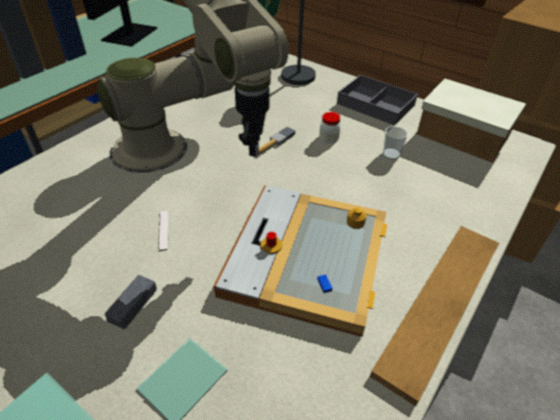

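```bash
python3 - <<'E'
from bench import workorder
print(workorder.sign_off())
E
```

```text
the job is handed in; nothing more can be done
None
```

The latch is only partly confirmed as locked. The brass disc overlaps the edge of the glazed frame, but by my measurements the knob stopped about 2 to 3 mm short of the locked end. I handed the job in that way at about 34 s.

**What I did:** With closed fingertips I pushed the knob down the long leg until the force rose at the corner (about 7 N). I then went round to the robot side and pushed it along the short leg towards the glass.

**What my last checks showed:**
- **Position:** In the camera images the latch's axis rests at press x about -82.5 mm (±1). The locked end is at -80, and the pin should be able to go on to about -78.5.
- **Disc overlap:** By the same measurements the disc covers about 6 mm of the frame. It lies flat, and the knob top measured z 77 mm both at the start and after pushing.
- **Rest of the scene:** Every other object looks to be where it was. The arm is clear, reading no contact force.

**What did not go as it should:**
- **Stopped short:** Every further push met a hard stop at the same place, whether hard (19 N), low and light, or swept sideways, and the knob settled back there each time. I think the flange under the plate is meeting the frame, but I could not confirm that.
- **Tilting:** Some of these pushes tilted the knob forward for a moment, and the disc's rear edge probably rose a few millimetres with it. In one I also raised the fingertips about 2.5 mm against it, so "do not lift" may not have been strictly kept.

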